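# Refit the retaining ring on a tube sampler's spindle

## Task

Refit the retaining ring that holds the tube carousel on the sampler's spindle: take the circlip pliers from the bench rack, put their two pins into the ring's lug holes and squeeze to spread the ring, slide it over the spindle, press it down against the spring-loaded collar until the groove is clear, and let it close fully home in the groove, lying flat. Handle the ring only with the pliers, never with the gripper itself; then stand the pliers back nose-down in the pocket they came from. Leave the screwdriver, the jar, the tube rack and the spanner where they are.

Things in the scene. Friction and masses are not known exactly. Their poses are not given: they have to be found in the camera images.
- ring: Steel external retaining ring (circlip), an open C lying flat on the mat: inside 37, outside 46 mm in diameter when closed, 3 mm thick, 28 g, with two square 9.6 mm lugs at the open end. Origin: on its axis, underside, fixed to the back part; x from the back towards the gap between the lugs, y to the left arm, z up. With the arms at 0.25 rad the round opening is 42 mm wide, centred at x = 3 mm.
- ring_l (a joint): Spread of the ring's left (+y) arm, which flexes about x = -17, y = 12 mm of the ring's frame: 0 rad closed, up to 0.40. It springs shut: about 2 N outwards at the lug hole starts to open it, 5 N holds it at 0.25. The ring passes over the spindle when both arms are at 0.19 or more.
- ring_r (a joint): The same for the right (-y) arm.
- hole_l (a point): Centre of the hole in the left lug, at the upper face of the ring; closed, it is at x = 22.5, y = +11 mm in the ring's frame (z = 3). The hole is 5.2 mm square and goes through.
- hole_r (a point): Centre of the hole in the right lug: y = -11 mm when closed, so the holes are 22 mm apart; they are 41 mm apart when the arms are at 0.25 rad.
- mat: Black rubber mat, 120 x 110 x 3 mm, fixed on the bench; origin at the centre of its underside (top face at z = 3 mm). The ring lies on it.
- sampler: Fixed blood-tube sampler: white housing 230 x 230 mm, 52 mm high, a low sloping console on its -x side, a 196 mm round carousel with purple-capped tubes on an 80 mm radius. Origin: underside, on the spindle's axis; z up. Carousel, spindle and collar are set together at a height that differs each time and is not reported: h = 0 to 8 mm, locked. Tube tops are 109 mm + h above the bench.
- spindle_axis (a point): Point on the spindle's axis, 93 mm above the bench: the end of the steel spindle is h (0 to 8 mm) higher than this. The spindle is 40 mm in diameter, its last 3 mm chamfered to 34 mm. From the end down: chamfer 3 mm, full diameter 5 mm, then the ring groove, 36 mm in diameter and 5 mm wide, so the groove lies 8 to 13 mm below the end.
- collar (a joint): Flat steel thrust collar, 68 mm in diameter, round the spindle on a wave spring. 0: up, its top 9 mm below the spindle's end, covering most of the groove. Pressed, it travels 4 mm (value 0.004) to a firm stop level with the groove's lower edge; it starts to move at about 4 N and stops at about 7 N. It pushes a ring closed in the groove up against the groove's upper edge and then stays at 0.002.
- pliers: External circlip pliers standing nose-down in the rack, steel with black handles, 116 mm long, about 105 g. Origin: centre of the pivot, fixed to the left half; z from the pins up to the handles, y to the left half, x along the pivot. Tips 42 mm below the pivot, handles end 74 mm above it. Natural grip: from above, on the outer faces of both 12 mm thick handles; squeezing spreads the tips.
- pliers_hinge (a joint): Angle between the halves: 0 at rest (tips 16 mm apart), growing as the handles are squeezed, stop at 0.86. At 0.14 the tips are 22 mm apart and the handles about 57 mm over their outer faces; at 0.78 47 mm and about 27 mm, which spreads the ring's arms to about 0.25 rad. From 0.14 to 0.78 the tips rise about 5.5 mm towards the pivot. Held by both handles, each half turns by half the angle.
- tip_l (a point): End of the left pin. Each pin is round, 2.8 mm in diameter, round-ended, and stands 4.2 mm out of the flat shoulder (about 7 x 7 mm) of its nose, which bears on the lug. The pins are upright when 22 mm apart and splay outwards as they spread, so the spread ring stays on them by its own spring.
- tip_r (a point): End of the right pin.
- grip_l (a point): Point on the outer face of the left handle, 42 mm above the pivot; at rest the handles are 63 mm wide here (65 mm at most, 56 mm above the pivot). A return spring holds them open: about 11 N on each handle at rest, 17 N at 0.78, 5 N more with the ring. The outer faces are bowed, so fingers at this height bear well at every opening.
- grip_r (a point): Point on the outer face of the right handle, 42 mm above the pivot.
- rack: Grey plastic tool block, fixed on the bench, 125 (x) x 64 (y) x 66 mm high on a thin foot flange of 145 x 84 mm, origin at the centre of its underside; it has a pocket for the pliers and a round hole with the screwdriver.
- pocket (a point): Centre of the mouth of the pliers' pocket, on the rack's top face (66 mm above the bench), 30 mm from the rack's centre towards its -x. The pocket is 16 mm (x) by 38 mm (y) and open right down to the bench. The pliers stand in it with their plane along the rack's y, their shanks resting on the rim, the pivot 19 mm below the mouth.
- screwdriver: Screwdriver with a black handle of 22 mm diameter standing in the rack, its handle from 66 to 118 mm above the bench, 68 mm from the pliers. Origin under the handle. To be left alone.
- grease: Small white jar with a grey cap, 34 mm in diameter, 75 mm high; origin at the centre of its underside. To be left alone.
- tube_rack: White open rack of purple-capped tubes, 75 x 160 mm, 86 mm high; origin at the centre of its underside. To be left alone.
- spanner: Steel spanner, 140 mm long, lying on the bench. To be left alone.
Mind the look-alikes: they are no part of the job. What is shaped like the pliers but orange is not meant.

How it is judged:
On the way:
1. The ring is lifted off the mat, spread on the pins of the pliers (value of joint each of ring_l, ring_r above 0.12 rad and contact force between pliers and ring above 0.5 N and height (world z) of ring above 0.02 m), for 0.2 s.
At the end, for the whole second after the job is handed in: Ring at rest in the groove: within 2.5 mm of the spindle's axis, 78 to 93 mm up, flat within 0.06 rad, both arms below 0.06 rad, holding the collar down by 1.0 to 3.2 mm. Pliers at rest in their pocket: pivot within 8 mm of its centre, 12 to 30 mm below its mouth, upright within 0.15 rad (horizontal distance between ring and sampler below 0.0025 m and value of joint collar between 0.001 and 0.0032 m and height (world z) of ring between 0.078 and 0.093 m and angle between the z axis of ring and the z axis of sampler, either way round below 0.06 rad and value of joint each of ring_l, ring_r below 0.06 rad and horizontal distance between pliers and pocket below 0.008 m and z of pliers in the frame of pocket between -0.03 and -0.012 m and angle between pliers's own z axis and vertical below 0.15 rad and linear speed of each of ring, pliers below 0.02 m/s); the robot touches nothing.
It fails at once if the gripper's fingers handle the ring (contact force between the fingers and ring above 1 N).
It fails at once if the screwdriver is moved more than 25 mm or tipped over (distance of screwdriver from where it was at the start of the episode above 0.025 m or angle between screwdriver's own z axis and vertical above 0.6 rad).
It fails at once if the jar is moved more than 25 mm or tipped over (distance of grease from where it was at the start of the episode above 0.025 m or angle between grease's own z axis and vertical above 0.6 rad).
It fails at once if the tube rack is moved more than 25 mm or tipped over (distance of tube_rack from where it was at the start of the episode above 0.025 m or angle between tube_rack's own z axis and vertical above 0.6 rad).
It fails at once if the spanner is moved more than 25 mm or tipped over (distance of spanner from where it was at the start of the episode above 0.025 m or angle between spanner's own z axis and vertical above 0.6 rad).
It also fails if it takes over 70 s, if anything falls off the work surface, if the arm or the gripper's body presses on something with over 40 N, if the wrist force passes 120 N, or if a joint passes its speed limit or range.

## Robot

A 7-joint arm with a two-finger parallel gripper is mounted at the origin on the work surface. World frame = base frame: x ahead of the robot, y to its left, z up, the work surface at z = 0. Lengths are in m, angles in rad, forces in N, time in s.
With the tool pointing down it reaches from about 0.35 to 0.9 m from the base axis. Payload 8.1 kg.
Tool frame: the origin (TCP) lies midway between the tips of the shut fingers; the grasp point (between the pads) lies arm.hold_point_z behind it (arm.hold_point_z is the distance from the TCP to the grasp point, in m); z points along the fingers, x is the direction in which the jaws open and shut, and the axes are right-handed (so a half turn about z gives the same grasp; the last joint's range is limited). The gripper opens to 92 mm and grips with 3 to 60 N. Pads are 19 mm wide; open, the fingers measure 130 mm over their backs; the gripper's body (75 mm by 190 mm) begins 47 mm behind the grasp point.
Start: joints at [1.246, 0.434, 0.025, 1.573, -0.012, 1.134, -0.075], TCP at [0.137, -0.61, 0.227] pointing down, gripper open.
Joint ranges: [-2.62, 2.62], [-0.44, 2.09], [-1.27, 1.32], [0.08, 2.57], [-1.32, 4.46], [0.12, 2], [-2.74, 2.74]. Speed limits (rad/s): [2.22, 2.22, 3.01, 3.01, 3.14, 3.14, 3.14].

## Interface

Orientations are given as a rotation vector (axis times angle).
In Python, from cell import arm gives the robot as it stands.
- The arm moves only by the shell command python3 -m pendant 'ROWS' [FORCE]. ROWS is JSON, a list of rows, each an object with "dp": the shift along the tool's x, y, z in m, a list of three; "rotation": the turn, a rotation vector about the tool's x, y, z in rad, a list of three; "fingers": the closure, from -1 (fully open) to 1 (shut). In form: [{"dp": [x, y, z], "rotation": [rx, ry, rz], "fingers": fingers}, ...]. A call has 1 to 20 rows; each row is the pose to reach, as a shift and turn from the pose measured when the call began, along the tool's axes at that moment; what a row does not reach only later rows make up. A row lasts 1/8 s, in which the tool goes at most 62.5 mm and 10.7 degrees, less where a joint would pass 70% of its speed; a pose out of reach is approached as far as the arm can. A call with a gripper value outside its range is refused whole. The fingers move at their own pace and stop on an object; FORCE is the grip in N (left out, the last holds). Time passes only in rows, so rows that repeat a pose let the fingers close. It gives the time, the measured TCP pose, the force and the opening at its end, in the units of the state.
- arm.observe(): the state, without advancing time (a new reading comes with each control period).
- arm.get_image(name): name is "scene" or "side" or "wrist"; returns the picture (480x640x3 uint8, blue, green, red); there is no depth.
- arm.camera_params(name): a dict with "camera_matrix" (3x3 intrinsics, pixels), "k1" (the pictures are not rectified: a ray, as slopes to the right and down, at radius r is drawn at 1 + k1 r^2 times it, then the intrinsics apply), "rvec" (rotation vector, rad) and "tvec" (3), from world to camera coordinates, as OpenCV has them. Camera axes: x right, y down, z forward; pixel columns grow to the right and rows downward; lengths in m; the calibration is good to about 2 mm. A picture is of the moment at which its call begins: read the wrist's pose just before it. camera_params takes no time and is no camera call; for the wrist camera it gives the pose at the moment of the call.
- arm.sign_off(): hands the job in, once; it reports no verdict.
The state is a dict: "clock": time; "joints": joint angles; "dq": joint speeds; "joint_efforts": joint torques, N m; "position": TCP position; "ee_rot": TCP orientation; "force": force on the tool from outside, world axes, zero at the start; "ft_torque": the same for the moment, N m; "width": opening from 0.0 (shut) to 1.0 (fully open).
Only numpy, scipy, OpenCV 4.12 (cv2) and the standard library are available. Lean on these libraries where they do the work, as an engineer would, in place of code of your own. Each camera call takes 0.05 s, during which the arm holds its last target.

## Working session

There is one attempt and no reset: what is moved stays moved. The work goes in short steps, Python scripts to look and compute and a shell command to move; the robot and the scene stay as the last step left them, time stands still between calls to the robot, and variables do not carry over. Pictures are saved under pics/ and viewed, and the job is handed in when it is done.

```bash
ls; mkdir -p pics
cat > h.py <<'E'
import numpy as np, cv2
from scipy.spatial.transform import Rotation as R
from cell import arm
def snap(n,f):
    p=arm.camera_params(n); im=arm.get_image(n); cv2.imwrite('pics/'+f,im); np.save('pics/'+f+'.npy',np.array([p],dtype=object),allow_pickle=True); return im,p
def ray(p,u,v):
    K=np.array(p['camera_matrix']);x=(u-K[0,2])/K[0,0];y=(v-K[1,2])/K[1,1]
    k=p['k1'];a,b=x,y
    for _ in range(30):
        s=1+k*(a*a+b*b);a,b=x/s,y/s
    M=R.from_rotvec(np.ravel(p['rvec'])).as_matrix();t=np.ravel(p['tvec'])
    return -M.T@t, M.T@np.array([a,b,1.])
def onz(p,u,v,z):
    c,d=ray(p,u,v);return c+d*(z-c[2])/d[2]
def proj(p,P):
    K=np.array(p['camera_matrix']);M=R.from_rotvec(np.ravel(p['rvec'])).as_matrix()
    q=M@np.array(P)+np.ravel(p['tvec']);a,b=q[0]/q[2],q[1]/q[2];s=1+p['k1']*(a*a+b*b)
    return np.array([K[0,0]*a*s+K[0,2],K[1,1]*b*s+K[1,2]])
def tri(*prs):
    A=np.zeros((3,3));b=np.zeros(3);L=[]
    for p,u,v in prs:
        c,d=ray(p,u,v);d=d/np.linalg.norm(d);P=np.eye(3)-np.outer(d,d);A+=P;b+=P@c;L.append((c,d))
    X=np.linalg.solve(A,b);return X,[np.linalg.norm(np.cross(X-c,d)) for c,d in L]
def load(f): return np.load('pics/'+f+'.npy',allow_pickle=True)[0]
def st():
    s=arm.observe();print({k:np.round(s[k],4).tolist() for k in ['clock','position','ee_rot','force','ft_torque','width','joints']})
    return s
E
python3 - <<'E'
from h import *
np.set_printoptions(precision=4,suppress=True)
st();print(arm.hold_point_z)
for n in ['scene','side','wrist']:
    im,p=snap(n,n+'0.png');print(n,p['camera_matrix'],p['k1'],ray(p,320,240))
E
```

```text
pics
{'clock': 0.0, 'position': [0.1373, -0.6092, 0.226], 'ee_rot': [-2.4528, 1.9616, 0.002], 'force': [-0.7194, -0.2477, -0.4332], 'ft_torque': [-0.0006, 0.0245, 0.02], 'width': 0.9975, 'joints': [1.2464, 0.4352, 0.025, 1.5741, -0.0116, 1.134, -0.0752]}
0.0188
scene [[470.9576   0.     315.5645]
 [  0.     470.9576 240.3739]
 [  0.       0.       1.    ]] 0.03166257640701848 (array([0.8115, 0.4393, 0.5955]), array([-0.3808, -0.6697, -0.6377]))
side [[523.8949   0.     320.2977]
 [  0.     523.8949 237.2462]
 [  0.       0.       1.    ]] -0.13453862109578923 (array([-0.0049,  0.7778,  0.682 ]), array([ 0.4512, -0.7313, -0.5115]))
wrist [[376.1613   0.     320.8673]
 [  0.     376.1613 241.5313]
 [  0.       0.       1.    ]] -0.027504712961864974 (array([ 0.202 , -0.595 ,  0.3834]), array([-0.2384, -0.0499, -0.9699]))
```

View pics/scene0.png

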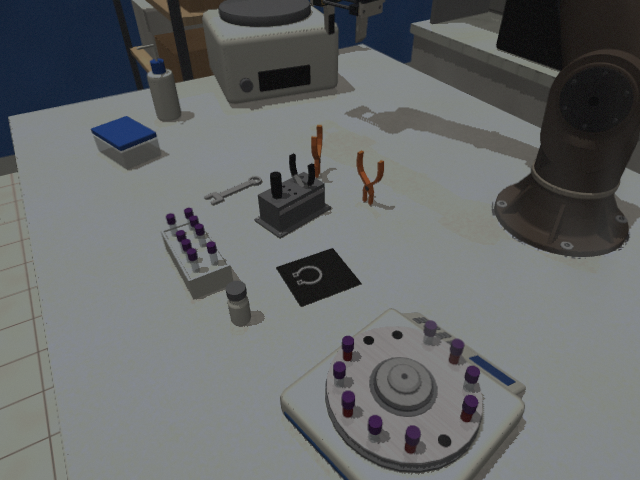

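View pics/side0.png

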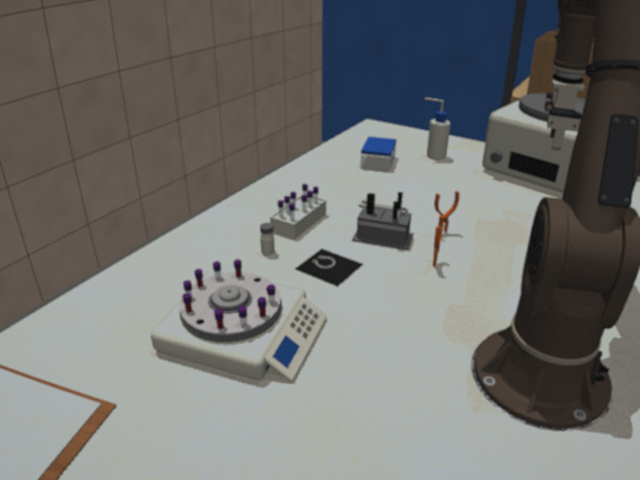

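View pics/wrist0.png

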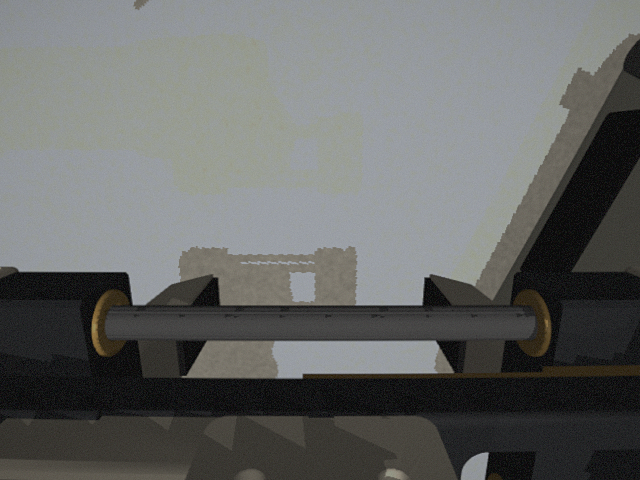

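Both fixed views show the layout: black-handled pliers in the rack at scene ~(300,172), ring on the mat at (308,275), spindle at (403,378), and two orange look-alikes near (317,150) and (370,180). Next I'll zoom in.

Run:
```python
from h import *
a=cv2.imread('pics/scene0.png');b=cv2.imread('pics/side0.png')
def crop(im,x,y,w,h,s):
    c=im[y:y+h,x:x+w];c=cv2.convertScaleAbs(c,alpha=1.8,beta=10);return cv2.resize(c,None,fx=s,fy=s,interpolation=cv2.INTER_CUBIC)
cv2.imwrite('pics/c1.png',crop(a,250,120,150,110,5))
cv2.imwrite('pics/c2.png',crop(a,270,245,100,65,7))
cv2.imwrite('pics/c3.png',crop(a,320,320,170,150,4))
cv2.imwrite('pics/c4.png',crop(b,350,180,120,95,6))
cv2.imwrite('pics/c5.png',crop(b,290,240,80,50,8))
cv2.imwrite('pics/c6.png',crop(b,170,255,130,90,6))
```

```text
(no output)
```

View pics/c1.png

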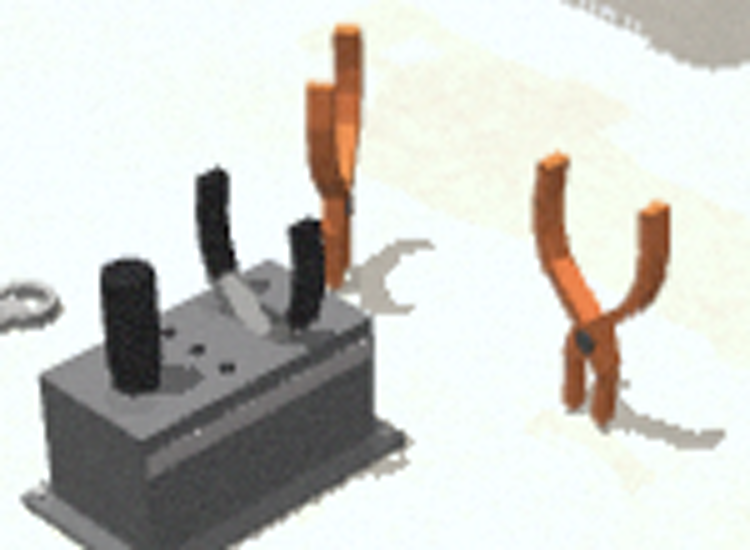

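View pics/c2.png

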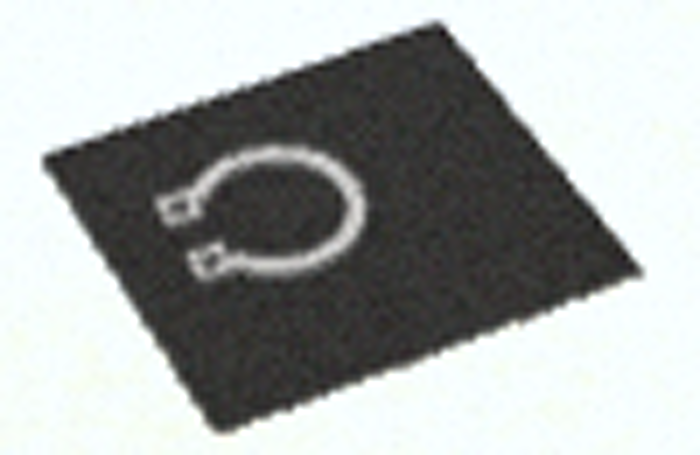

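View pics/c3.png

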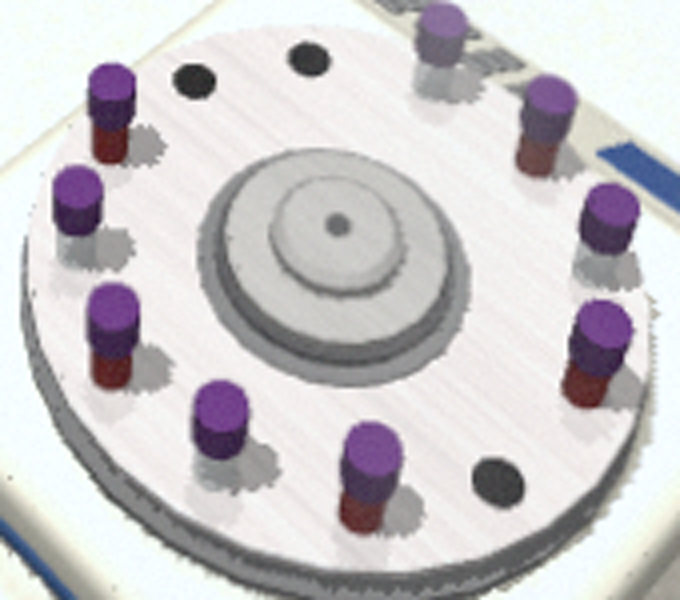

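View pics/c4.png

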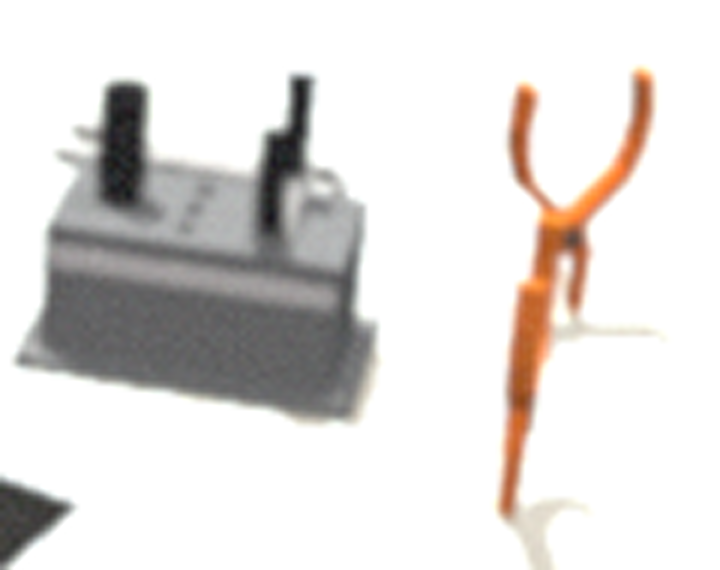

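View pics/c6.png

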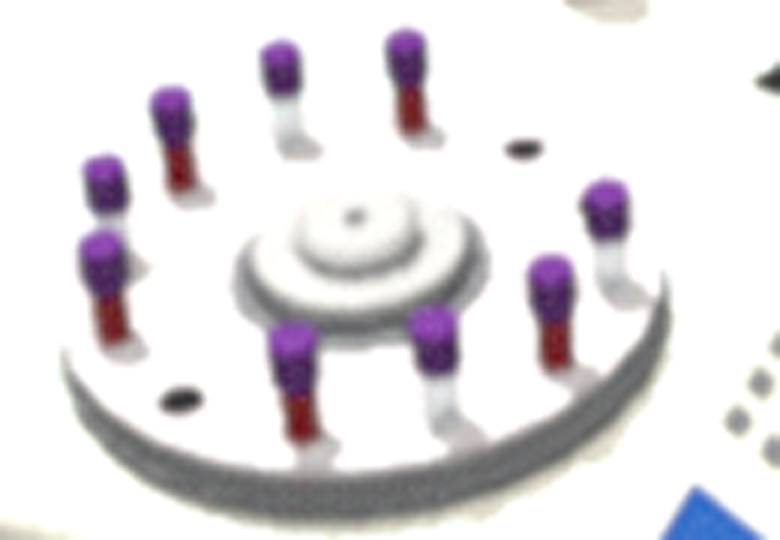

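Run:
```python
from h import *
np.set_printoptions(precision=4,suppress=True)
s=load('scene0.png');d=load('side0.png')
z=lambda o,x,y,k:(o[0]+(x+.5)/k-.5,o[1]+(y+.5)/k-.5)
S=lambda x,y,k,o:(s,)+z(o,x,y,k)
D=lambda x,y,k,o:(d,)+z(o,x,y,k)
print('spindle',tri(S(338,224,4,(320,320)),D(355,216,6,(170,255))))
for zz in(.093,.097,.101):
  print(zz,onz(*S(338,224,4,(320,320)),zz),onz(*D(355,216,6,(170,255)),zz))
o=(250,120);q=(350,180)
for n,a,b in[('hA',(213,174),(302,80)),('hB',(306,224),(280,136))]:
  print(n,onz(*S(*a,5,o),.121),onz(*D(*b,6,q),.121),tri(S(*a,5,o),D(*b,6,q)))
print('rack top')
for a in[(42,378),(140,440),(373,322),(268,262)]:print(onz(*S(*a,5,o),.066))
for a in[(78,160),(48,240),(352,272),(365,200)]:print('side',onz(*D(*a,6,q),.066))
print('screw',onz(*S(128,268,5,o),.118),onz(*D(125,88,6,q),.118))
m=(270,245)
print('ring')
for a in[(180,208),(211,260),(362,205),(280,148),(285,268)]:print(onz(*S(*a,7,m),.006))
for a in[(42,158),(440,20),(640,272),(220,432)]:print('mat',onz(*S(*a,7,m),.003))
```

```text
spindle (array([0.5568, 0.1939, 0.0987]), [np.float64(0.0006546968004852073), np.float64(0.0006546968004852074)])
0.093 [0.5542 0.1918 0.093 ] [0.5624 0.1873 0.093 ]
0.097 [0.5563 0.1938 0.097 ] [0.5585 0.1914 0.097 ]
0.101 [0.5583 0.1958 0.101 ] [0.5547 0.1954 0.101 ]
hA [ 0.44  -0.323  0.121] [ 0.4425 -0.3241  0.121 ] (array([ 0.4411, -0.3206,  0.1226]), [np.float64(0.00013332743403807892), np.float64(0.00013332743403805)])
hB [ 0.427  -0.2691  0.121 ] [ 0.4286 -0.2718  0.121 ] (array([ 0.4274, -0.2685,  0.1221]), [np.float64(0.0005852600564066248), np.float64(0.0005852600564065359)])
rack top
[ 0.5311 -0.3018  0.066 ]
[ 0.5163 -0.2434  0.066 ]
[ 0.3972 -0.2685  0.066 ]
[ 0.4117 -0.3322  0.066 ]
side [ 0.5353 -0.3065  0.066 ]
side [ 0.512  -0.2358  0.066 ]
side [ 0.3948 -0.2779  0.066 ]
side [ 0.4153 -0.3389  0.066 ]
screw [ 0.4991 -0.2805  0.118 ] [ 0.5037 -0.2833  0.118 ]
ring
[ 0.5466 -0.1187  0.006 ]
[ 0.5487 -0.0979  0.006 ]
[ 0.5057 -0.0957  0.006 ]
[ 0.5133 -0.1254  0.006 ]
[ 0.534  -0.0858  0.006 ]
mat [ 0.5677 -0.1571  0.003 ]
mat [ 0.4484 -0.1511  0.003 ]
mat [ 0.456  -0.0414  0.003 ]
mat [ 0.5733 -0.0478  0.003 ]
```

View pics/c5.png

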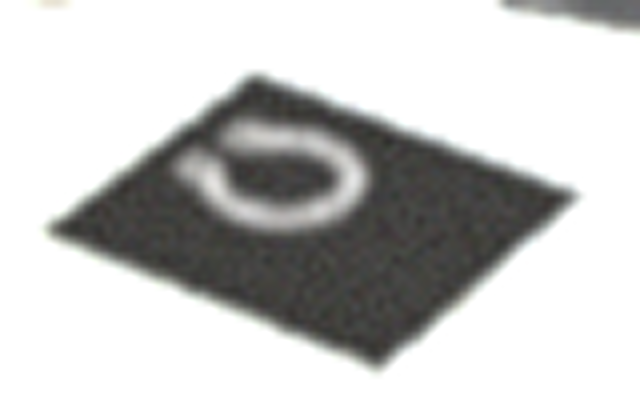

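```bash
cat >> h.py <<'E'
def togo(pos,yaw,pitch=(0,0)):
    """tool down, tool x at world yaw"""
    s=arm.observe();M=R.from_rotvec(s['ee_rot'])
    x=np.array([np.cos(yaw),np.sin(yaw),0]);z=np.array([0,0,-1.]);T=R.from_matrix(np.c_[x,np.cross(z,x),z])
    dp=M.inv().apply(np.array(pos)-s['position']);r=(M.inv()*T).as_rotvec()
    print('dp',np.round(dp,4).tolist(),'rot',np.round(r,4).tolist(),'deg',np.degrees(np.linalg.norm(r)).round(1));return dp,r
E
python3 - <<'E'
from h import *
np.set_printoptions(precision=4,suppress=True)
s=load('scene0.png');d=load('side0.png')
z=lambda o,x,y,k:(o[0]+(x+.5)/k-.5,o[1]+(y+.5)/k-.5)
o=(250,120);q=(350,180)
for a in[(335,285),(573,408),(603,422)]:print('orange base',onz(s,*z(o,*a,5),0))
for a in[(506,512),(575,308)]:print('orange base side',onz(d,*z(q,*a,6),0))
for a,b in[((347,32),(527,92)),((320,87),None),((553,160),(642,75)),((655,210),(530,285))]:
  for h in (.116,.13): print('or top',onz(s,*z(o,*a,5),h), b and onz(d,*z(q,*b,6),h))
p=load('wrist0.png'); 
st=arm.observe();M=R.from_rotvec(st['ee_rot']);P=st['position']
for zz in(-.019,0,.04,.065):print('tool z',zz,proj(p,P+M.apply([0,0,zz])),proj(p,P+M.apply([.02,0,zz])))
print(M.inv().apply(ray(p,320,240)[0]-P),M.inv().apply(ray(p,320,240)[1]))
togo([.4345,-.295,.22],-1.32)
E
```

```text
orange base [ 0.3447 -0.3937  0.    ]
orange base [ 0.3056 -0.2517  0.    ]
orange base [ 0.3005 -0.2362  0.    ]
orange base side [ 0.3067 -0.2429  0.    ]
orange base side [ 0.3404 -0.414   0.    ]
or top [ 0.3251 -0.4132  0.116 ] [ 0.3621 -0.3747  0.116 ]
or top [ 0.3393 -0.3883  0.13  ] [ 0.3531 -0.3462  0.13  ]
or top [ 0.3614 -0.3739  0.116 ] None
or top [ 0.3745 -0.3501  0.13  ] None
or top [ 0.3113 -0.2681  0.116 ] [ 0.3265 -0.4174  0.116 ]
or top [ 0.3259 -0.2474  0.13  ] [ 0.3183 -0.3878  0.13  ]
or top [ 0.2993 -0.2135  0.116 ] [ 0.302  -0.2187  0.116 ]
or top [ 0.3143 -0.1945  0.13  ] [ 0.2944 -0.1941  0.13  ]
tool z -0.019 [320.8795 316.2698] [370.8355 316.2533]
tool z 0 [320.8939 297.6811] [365.4262 297.6764]
tool z 0.04 [320.9157 269.2855] [357.1529 269.2915]
tool z 0.065 [320.9257 256.3508] [353.3804 256.3592]
[ 0.     -0.0662 -0.1573] [-0.0026  0.2434  0.9699]
dp [-0.2413, -0.359, 0.0064] rot [0.0001, 0.0012, -0.0291] deg 1.7
```

```bash
python3 -m pendant '[{"dp":[-0.034,-0.051,0],"rotation":[0,0,0],"fingers":-1},{"dp":[-0.068,-0.102,0],"rotation":[0,0,0],"fingers":-1},{"dp":[-0.102,-0.153,0],"rotation":[0,0,-0.01],"fingers":-1},{"dp":[-0.136,-0.204,0],"rotation":[0,0,-0.02],"fingers":-1},{"dp":[-0.17,-0.255,0],"rotation":[0,0,-0.029],"fingers":-1},{"dp":[-0.205,-0.306,0.003],"rotation":[0,0,-0.029],"fingers":-1},{"dp":[-0.241,-0.359,0.006],"rotation":[0,0,-0.029],"fingers":-1},{"dp":[-0.241,-0.359,0.006],"rotation":[0,0,-0.029],"fingers":-1},{"dp":[-0.241,-0.359,0.006],"rotation":[0,0,-0.029],"fingers":-1}]'
python3 - <<'E'
from h import *
st();snap('wrist','w1.png')
a=cv2.imread('pics/w1.png');cv2.imwrite('pics/w1b.png',cv2.convertScaleAbs(a,alpha=1.6,beta=10))
E
```

```text
clock: 1.27
position: [0.4343, -0.2953, 0.2202]
ee_rot: [-2.482, 1.925, 0.002]
force: [-0.3, -0.5, 0.0]
width: 0.998
{'clock': 1.275, 'position': [0.4343, -0.2953, 0.2202], 'ee_rot': [-2.4824, 1.9253, 0.0024], 'force': [-0.3278, -0.5013, 0.0219], 'ft_torque': [-0.0296, 0.0556, -0.0291], 'width': 0.9976, 'joints': [0.624, 0.29, -0.1624, 1.812, 0.053, 1.0453, -0.8777]}
```

View pics/w1b.png

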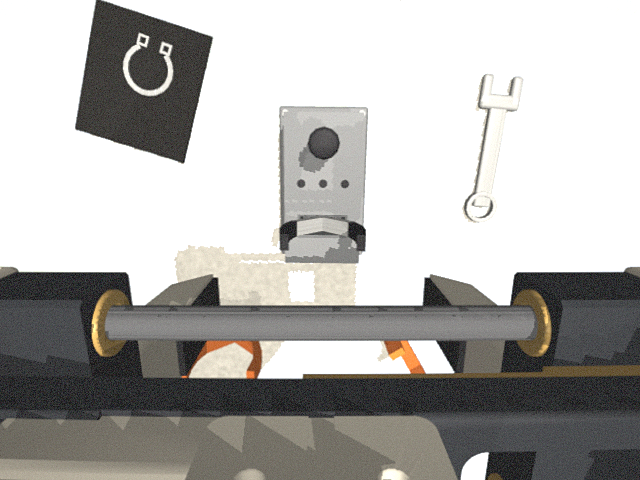

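The wrist view shows ring lugs at (142,40)/(166,48), rack top corners and the pliers' handles at about (291,237)/(356,237). I'll measure from a zoomed view.

Run:
```python
from h import *
a=cv2.imread('pics/w1b.png')
c=lambda x,y,w,h,s:cv2.resize(a[y:y+h,x:x+w],None,fx=s,fy=s,interpolation=cv2.INTER_CUBIC)
cv2.imwrite('pics/w1c.png',c(110,20,80,90,6));cv2.imwrite('pics/w1d.png',c(265,95,120,175,3.4))
```

```text
(no output)
```

View pics/w1c.png

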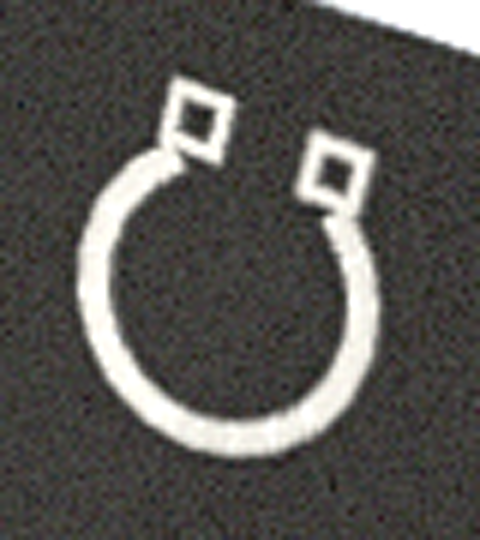

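View pics/w1d.png

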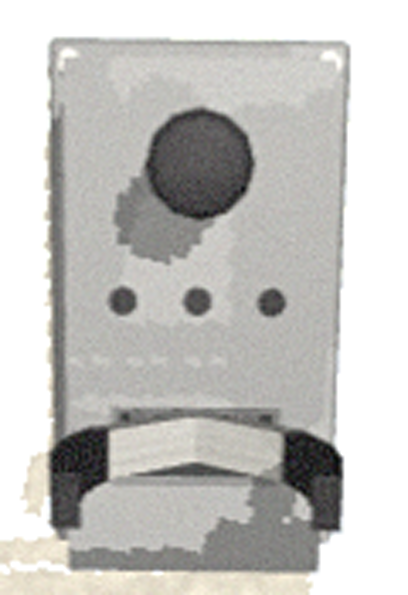

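Run:
```python
from h import *
np.set_printoptions(precision=4,suppress=True)
w=load('w1.png')
z=lambda o,x,y,k:(o[0]+(x+.5)/k-.5,o[1]+(y+.5)/k-.5)
o=(265,95)
cs=[onz(w,*z(o,*a,3.4),.066) for a in[(50,41),(349,41),(318,570),(70,570)]]
print('rack',*cs,np.mean(cs,0)); 
for i in range(4):
  v=cs[(i+1)%4]-cs[i];print(np.linalg.norm(v),np.degrees(np.arctan2(v[1],v[0])))
for a in[(66,502),(328,500)]:print('handle',onz(w,*z(o,*a,3.4),.121))
print('screw',onz(w,*z(o,200,162,3.4),.118))
o=(110,20)
L=onz(w,*z(o,198,120,6),.006);Rr=onz(w,*z(o,336,172,6),.006)
print('holes',L,Rr,np.linalg.norm(L-Rr));v=L-Rr
m=(L+Rr)/2;print('mid',m,'ang L-R',np.arctan2(v[1],v[0]))
# ring outer pts
for a in[(78,285),(381,305),(245,458)]:print('out',onz(w,*z(o,*a,6),.006))
pts=[onz(w,*z(o,*a,6),.006)[:2] for a in[(78,285),(381,305),(245,458),(120,400),(110,180),(345,420)]]
A=np.c_[2*np.array(pts),np.ones(len(pts))];b=(np.array(pts)**2).sum(1);x=np.linalg.lstsq(A,b,rcond=None)[0];print('center',x[:2],'r',np.sqrt(x[2]+x[0]**2+x[1]**2))
c=x[:2];d=m[:2]-c;print('dir',np.arctan2(d[1],d[0]),np.linalg.norm(d))
```

```text
rack [ 0.519  -0.2397  0.066 ] [ 0.5362 -0.3066  0.066 ] [ 0.4113 -0.3345  0.066 ] [ 0.3955 -0.2733  0.066 ] [ 0.4655 -0.2885  0.066 ]
0.06909318864301757 -75.57929276102915
0.12799001847901853 -167.422508764714
0.06326056501404542 104.4481007920542
0.12796554431510934 15.189004033147501
handle [ 0.4279 -0.2702  0.121 ]
handle [ 0.4418 -0.3226  0.121 ]
screw [ 0.5009 -0.2799  0.118 ]
holes [ 0.5493 -0.0983  0.006 ] [ 0.5471 -0.12    0.006 ] 0.021794566257506132
mid [ 0.5482 -0.1092  0.006 ] ang L-R 1.468918524631089
out [ 0.5217 -0.0836  0.006 ]
out [ 0.53   -0.1298  0.006 ]
out [ 0.5028 -0.1127  0.006 ]
center [ 0.5255 -0.1068] r 0.023710668100776378
dir -0.10140240653070286 0.02284916152280566
```

Everything agrees (hole spacing 21.8 mm, ring radius 23.7 mm, pliers centre from three measurements within 1.5 mm). Descending over the handles.

```bash
python3 -m pendant '[{"dp":[0.001,-0.0005,0.03],"rotation":[0,0,0],"fingers":-1},{"dp":[0.001,-0.0005,0.07],"rotation":[0,0,0],"fingers":-1},{"dp":[0.001,-0.0005,0.11],"rotation":[0,0,0],"fingers":-1},{"dp":[0.001,-0.0005,0.135],"rotation":[0,0,0],"fingers":-1},{"dp":[0.001,-0.0005,0.1495],"rotation":[0,0,0],"fingers":-1},{"dp":[0.001,-0.0005,0.1495],"rotation":[0,0,0],"fingers":-1},{"dp":[0.001,-0.0005,0.1495],"rotation":[0,0,0],"fingers":-1}]' 40
python3 - <<'E'
from h import *
st();a,_=snap('wrist','w2.png')
cv2.imwrite('pics/w2b.png',cv2.convertScaleAbs(a,alpha=1.6,beta=10))
E
```

```text
clock: 2.2
position: [0.4347, -0.2976, 0.0716]
ee_rot: [2.48, -1.929, 0.0]
force: [0.3, 0.2, 0.6]
width: 1.001
{'clock': 2.2, 'position': [0.4347, -0.2976, 0.0716], 'ee_rot': [2.4799, -1.9286, 0.0001], 'force': [0.332, 0.1534, 0.5766], 'ft_torque': [0.0137, 0.0045, 0.0557], 'width': 1.0007, 'joints': [0.6093, 0.4717, -0.1475, 1.9716, 0.1033, 0.7053, -0.9229]}
```

View pics/w2b.png

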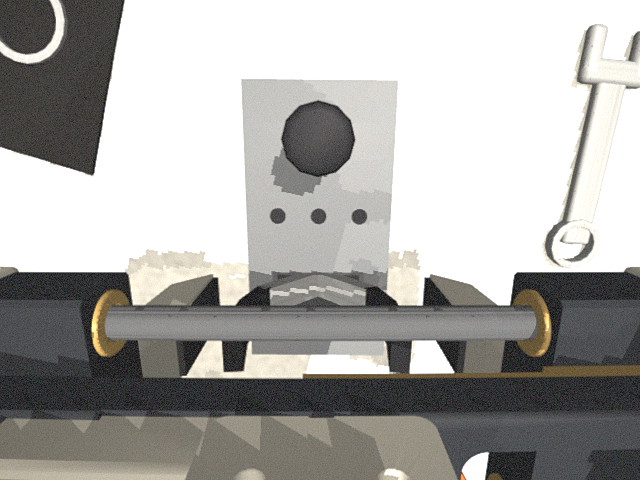

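Handles sit centred between the open fingers (columns 222–410). Closing gently.

```bash
python3 -m pendant '[{"dp":[0,0,0],"rotation":[0,0,0],"fingers":-0.3},{"dp":[0,0,0],"rotation":[0,0,0],"fingers":-0.3},{"dp":[0,0,0],"rotation":[0,0,0],"fingers":-0.3},{"dp":[0,0,0],"rotation":[0,0,0],"fingers":-0.3},{"dp":[0,0,0],"rotation":[0,0,0],"fingers":-0.3},{"dp":[0,0,0],"rotation":[0,0,0],"fingers":-0.3}]' 40
python3 - <<'E'
from h import *
st()
E
```

```text
clock: 3.0
position: [0.4348, -0.297, 0.0718]
ee_rot: [-2.48, 1.928, 0.0]
force: [-1.0, 4.6, 4.3]
width: 0.655
{'clock': 3.0, 'position': [0.4348, -0.297, 0.0718], 'ee_rot': [-2.4803, 1.9276, 0.0002], 'force': [-0.9979, 4.638, 4.3014], 'ft_torque': [0.9711, 0.2933, -0.0744], 'width': 0.6553, 'joints': [0.6089, 0.4713, -0.1481, 1.9718, 0.1029, 0.7056, -0.923]}
```

```bash
python3 -m pendant '[{"dp":[0,0,-0.01],"rotation":[0,0,0],"fingers":-0.3},{"dp":[0,0,-0.03],"rotation":[0,0,0],"fingers":-0.3},{"dp":[0,0,-0.065],"rotation":[0,0,0],"fingers":-0.3},{"dp":[0,0,-0.105],"rotation":[0,0,0],"fingers":-0.3},{"dp":[0,0,-0.14],"rotation":[0,0,0],"fingers":-0.3},{"dp":[0,0,-0.14],"rotation":[0,0,0],"fingers":-0.3},{"dp":[0,0,-0.14],"rotation":[0,0,0],"fingers":-0.3}]' 40
python3 - <<'E'
from h import *
st();a,_=snap('wrist','w3.png');cv2.imwrite('pics/w3b.png',cv2.convertScaleAbs(a,alpha=1.6,beta=10))
a,_=snap('side','s3.png');cv2.imwrite('pics/s3b.png',cv2.resize(cv2.convertScaleAbs(a[100:340,270:590],alpha=1.6,beta=10),None,fx=2.4,fy=2.4))
E
```

```text
clock: 3.88
position: [0.4344, -0.2973, 0.2116]
ee_rot: [-2.48, 1.928, 0.0]
force: [0.4, 0.4, -2.5]
width: 0.651
{'clock': 3.875, 'position': [0.4344, -0.2973, 0.2116], 'ee_rot': [-2.4801, 1.9284, 0.0002], 'force': [0.3795, 0.4362, -2.525], 'ft_torque': [-0.0358, 0.0323, 0.002], 'width': 0.6513, 'joints': [0.6272, 0.2993, -0.1633, 1.8221, 0.0561, 1.0248, -0.8799]}
```

View pics/w3b.png

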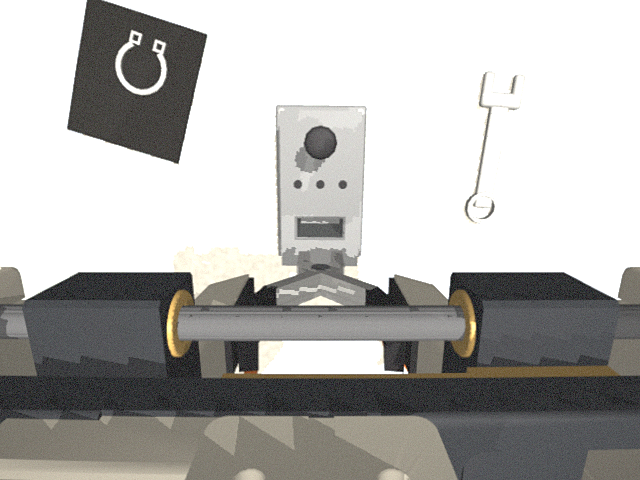

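View pics/s3b.png

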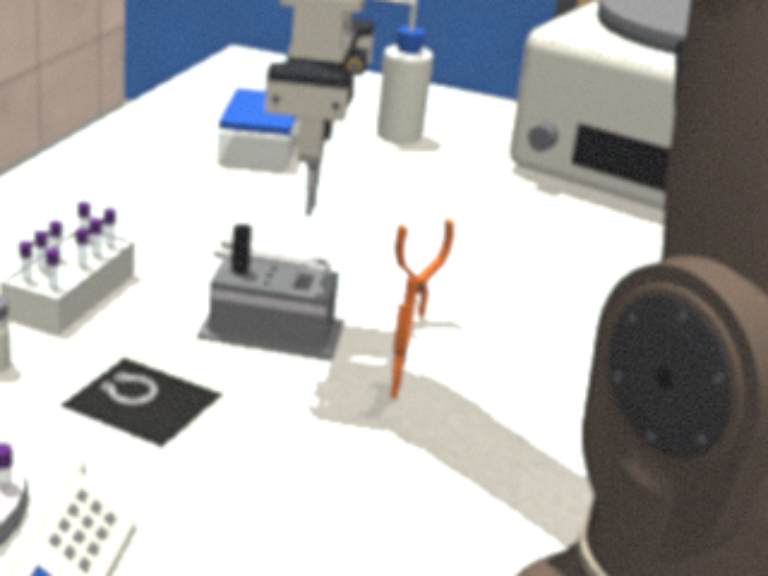

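Run:
```python
from h import *
np.set_printoptions(precision=4,suppress=True)
a=cv2.imread('pics/w3b.png')
cv2.imwrite('pics/w3c.png',cv2.resize(a[205:315,255:390],None,fx=5.5,fy=5.5,interpolation=cv2.INTER_CUBIC))
b=cv2.imread('pics/s3.png')[150:200,380:440];cv2.imwrite('pics/s3c.png',cv2.resize(cv2.convertScaleAbs(b,alpha=1.6),None,fx=10,fy=10,interpolation=cv2.INTER_CUBIC))
```

```text
(no output)
```

View pics/w3c.png

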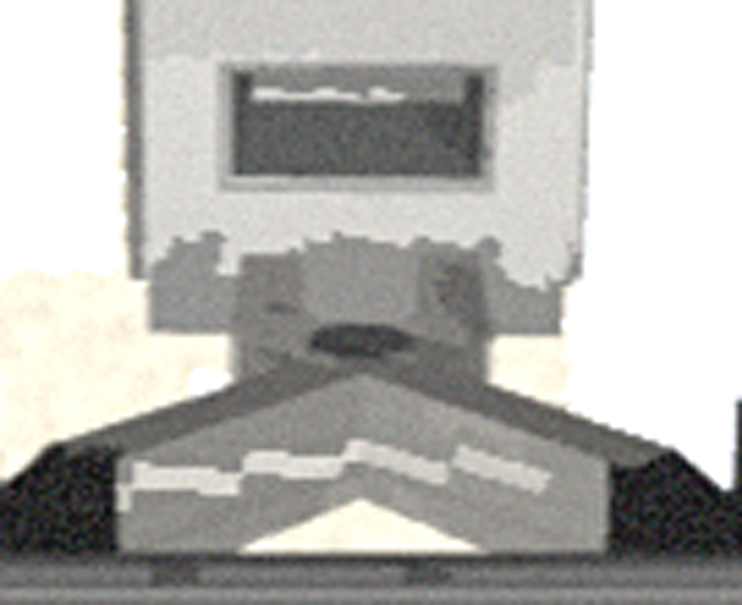

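View pics/s3c.png

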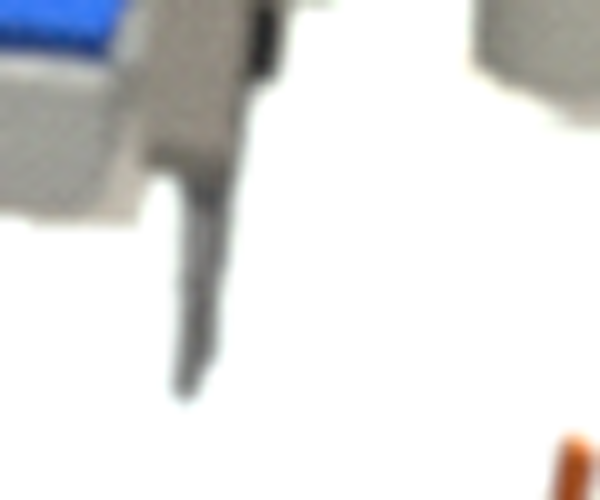

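Run:
```python
from h import *
np.set_printoptions(precision=4,suppress=True)
s=arm.observe();M=R.from_rotvec(s['ee_rot']);P=s['position']
T=lambda x,y,z:P+M.apply([x,y,z])
d=load('s3.png');w=load('w3.png')
for x in(-.0095,.0095):print('side tip',proj(d,T(x,0,.065)),'tcp',proj(d,T(0,0,0)))
for q in[(.0095,0,.065),(-.0095,0,.065),(.013,-.0035,.061),(-.013,-.0035,.061),(0,-.006,.023)]:print('wrist',q,proj(w,T(*q)))
z=lambda o,x,y,k:(o[0]+(x+.5)/k-.5,o[1]+(y+.5)/k-.5)
o=(255,205)
print('pocket',[onz(w,*z(o,*a,5.5),.066) for a in[(220,66),(494,66),(494,188),(220,188)]])
print(np.mean([onz(w,*z(o,*a,5.5),.066) for a in[(220,66),(494,66),(494,188),(220,188)]],0))
for m in[(135,37),(159,46)]:print(onz(w,*m,.006))
for n,y in [('nose',(232,255)),('nose',(488,255)),('pivot',(362,340))]:print(n,z(o,*y,5.5))
togo([.5482,-.1092,.2],-1.673)
```

```text
side tip [398.6196 190.174 ] tcp [401.3777 163.5384]
side tip [399.9834 187.0029] tcp [401.3777 163.5384]
wrist (0.0095, 0, 0.065) [335.2812 256.4667]
wrist (-0.0095, 0, 0.065) [304.5645 256.4756]
wrist (0.013, -0.0035, 0.061) [341.3637 252.8028]
wrist (-0.013, -0.0035, 0.061) [298.4575 252.8148]
wrist (0, -0.006, 0.023) [319.8117 268.7177]
pocket [array([ 0.4387, -0.2741,  0.066 ]), array([ 0.4488, -0.3136,  0.066 ]), array([ 0.4307, -0.3184,  0.066 ]), array([ 0.4205, -0.2784,  0.066 ])]
[ 0.4347 -0.2961  0.066 ]
[ 0.5494 -0.098   0.006 ]
[ 0.5472 -0.1201  0.006 ]
nose (296.77272727272725, 250.95454545454544)
nose (343.3181818181818, 250.95454545454544)
pivot (320.4090909090909, 266.4090909090909)
dp [-0.1538, -0.1569, 0.0108] rot [0.0014, 0.0012, 0.3515] deg 20.1
```

```bash
python3 -m pendant '[{"dp":[-0.035,-0.036,0],"rotation":[0,0,0.08],"fingers":-0.3},{"dp":[-0.07,-0.072,0],"rotation":[0,0,0.16],"fingers":-0.3},{"dp":[-0.105,-0.108,0],"rotation":[0,0,0.24],"fingers":-0.24},{"dp":[-0.135,-0.138,0.02],"rotation":[0,0,0.32],"fingers":-0.24},{"dp":[-0.1535,-0.157,0.045],"rotation":[0,0,0.3515],"fingers":-0.24},{"dp":[-0.1535,-0.157,0.075],"rotation":[0,0,0.3515],"fingers":-0.24},{"dp":[-0.1535,-0.157,0.1],"rotation":[0,0,0.3515],"fingers":-0.24},{"dp":[-0.1535,-0.157,0.112],"rotation":[0,0,0.3515],"fingers":-0.24},{"dp":[-0.1535,-0.157,0.112],"rotation":[0,0,0.3515],"fingers":-0.24},{"dp":[-0.1535,-0.157,0.112],"rotation":[0,0,0.3515],"fingers":-0.24}]' 40
python3 - <<'E'
from h import *
st();a,_=snap('wrist','w4.png');a=cv2.convertScaleAbs(a,alpha=1.6,beta=10);cv2.imwrite('pics/w4b.png',a)
cv2.imwrite('pics/w4c.png',cv2.resize(a[190:310,255:390],None,fx=5,fy=5,interpolation=cv2.INTER_CUBIC))
s=load('scene0.png');print('jar',onz(s,238,290,.075))
E
```

```text
clock: 5.22
position: [0.5487, -0.1094, 0.0996]
ee_rot: [-2.105, 2.332, 0.002]
force: [0.4, -0.2, 0.0]
width: 0.621
{'clock': 5.225, 'position': [0.5487, -0.1094, 0.0996], 'ee_rot': [-2.1047, 2.3319, 0.0017], 'force': [0.3516, -0.1509, 0.0372], 'ft_torque': [0.0779, 0.0074, 0.0565], 'width': 0.6206, 'joints': [0.2244, 0.4772, -0.1675, 1.867, 0.1049, 0.8064, -1.6705]}
jar [ 0.66980658 -0.06775922  0.075     ]
```

View pics/w4b.png

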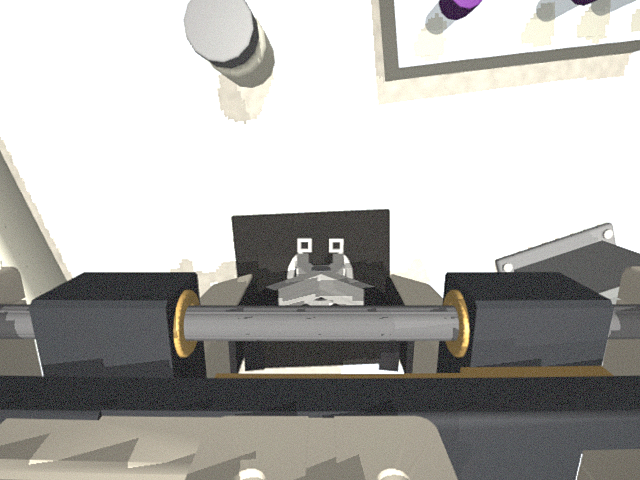

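View pics/w4c.png

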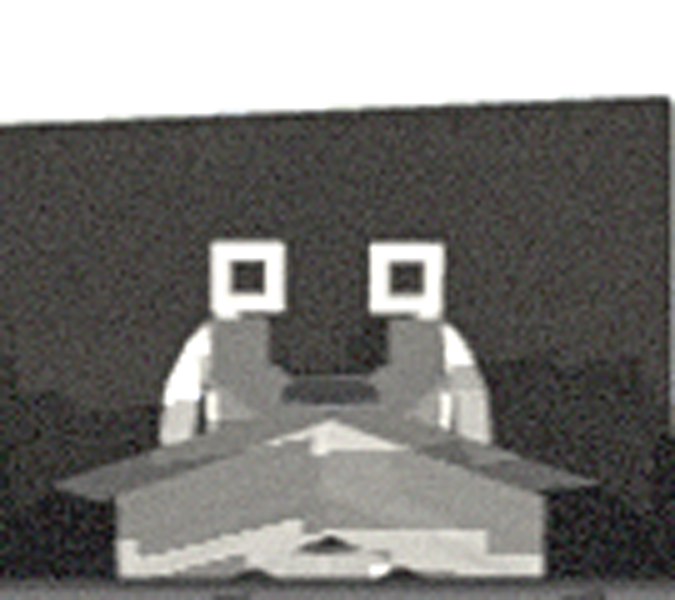

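Run:
```python
from h import *
np.set_printoptions(precision=5,suppress=True)
s=arm.observe();M=R.from_rotvec(s['ee_rot']);P=s['position'];w=load('w4.png')
z=lambda x,y:(255+(x+.5)/5-.5,190+(y+.5)/5-.5)
def tool(u,v,zt):
    c,d=ray(w,u,v);c=M.inv().apply(c-P);d=M.inv().apply(d);return c+d*(zt-c[2])/d[2]
for a in[(213,318),(270,318),(388,318),(443,318)]:print('nose',tool(*z(*a),.061))
for a in[(248,278),(406,278)]:
  print('hole',tool(*z(*a),P[2]-.006),onz(w,*z(*a),.006))
print('outer lug', [tool(*z(*a),P[2]-.006) for a in[(210,240),(287,240),(369,240),(444,240)]])
```

```text
nose [-0.01423 -0.00308  0.061  ]
nose [-0.00735 -0.00308  0.061  ]
nose [ 0.00689 -0.00309  0.061  ]
nose [ 0.01353 -0.00309  0.061  ]
hole [-0.01146  0.00065  0.09379] [ 0.54941 -0.09792  0.006  ]
hole [0.01036 0.00064 0.09379] [ 0.54719 -0.11962  0.006  ]
outer lug [array([-0.01662, -0.00475,  0.09379]), array([-0.00604, -0.00475,  0.09379]), array([ 0.00522, -0.00475,  0.09379]), array([ 0.01552, -0.00476,  0.09379])]
```

The view shows noses exactly above the lugs (holes at crop (248,278)/(406,278)); offset under 0.5 mm. Descending.

```bash
python3 -m pendant '[{"dp":[-0.0002,0.0002,0.012],"rotation":[0,0,0],"fingers":-0.225},{"dp":[-0.0002,0.0002,0.022],"rotation":[0,0,0],"fingers":-0.225},{"dp":[-0.0002,0.0002,0.025],"rotation":[0,0,0],"fingers":-0.225},{"dp":[-0.0002,0.0002,0.027],"rotation":[0,0,0],"fingers":-0.225},{"dp":[-0.0002,0.0002,0.0285],"rotation":[0,0,0],"fingers":-0.225},{"dp":[-0.0002,0.0002,0.0285],"rotation":[0,0,0],"fingers":-0.225}]' 40
python3 - <<'E'
from h import *
st();a,_=snap('wrist','w5.png');a=cv2.convertScaleAbs(a,alpha=1.6,beta=10)
cv2.imwrite('pics/w5c.png',cv2.resize(a[190:310,255:390],None,fx=5,fy=5,interpolation=cv2.INTER_CUBIC))
E
```

```text
clock: 6.02
position: [0.549, -0.1093, 0.0716]
ee_rot: [-2.104, 2.331, 0.0]
force: [-0.3, 0.8, 2.6]
width: 0.611
{'clock': 6.025, 'position': [0.549, -0.1093, 0.0716], 'ee_rot': [-2.1042, 2.3314, 0.0004], 'force': [-0.3345, 0.8375, 2.5961], 'ft_torque': [-0.0105, 0.1093, 0.0418], 'width': 0.6113, 'joints': [0.2191, 0.5145, -0.1619, 1.8906, 0.1159, 0.7449, -1.6806]}
```

View pics/w5c.png

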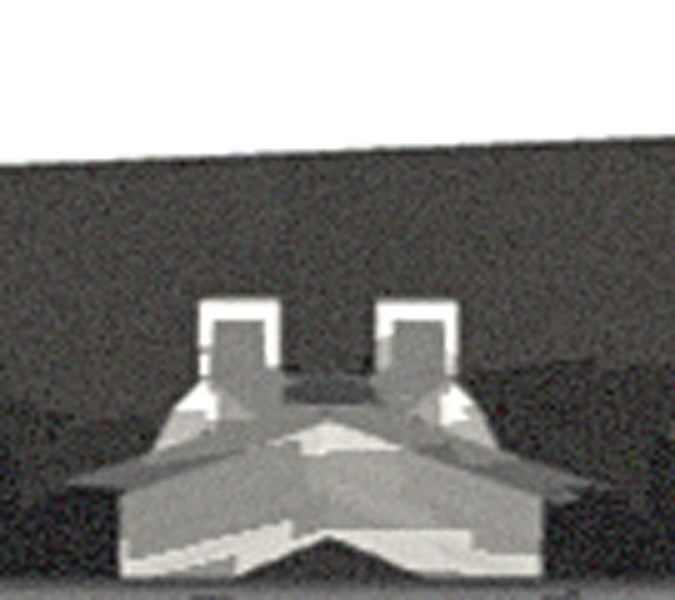

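```bash
python3 -m pendant '[{"dp":[0,-0.0002,0.001],"rotation":[0,0,0],"fingers":-0.225},{"dp":[0,-0.0002,0.001],"rotation":[0,0,0],"fingers":-0.225},{"dp":[0,-0.0002,0.001],"rotation":[0,0,0],"fingers":-0.225}]' 40
python3 - <<'E'
from h import *
st();a,_=snap('wrist','w6.png');a=cv2.convertScaleAbs(a,alpha=1.6,beta=10)
cv2.imwrite('pics/w6c.png',cv2.resize(a[190:310,255:390],None,fx=5,fy=5,interpolation=cv2.INTER_CUBIC))
a,_=snap('scene','sc6.png');a=cv2.convertScaleAbs(a,alpha=1.6,beta=10)
cv2.imwrite('pics/sc6c.png',cv2.resize(a[225:315,250:370],None,fx=6,fy=6,interpolation=cv2.INTER_CUBIC))
E
```

```text
clock: 6.45
position: [0.5497, -0.1093, 0.0712]
ee_rot: [-2.104, 2.331, -0.001]
force: [-1.0, 0.6, 6.9]
width: 0.617
{'clock': 6.45, 'position': [0.5497, -0.1093, 0.0712], 'ee_rot': [-2.1035, 2.3309, -0.0011], 'force': [-0.98, 0.6097, 6.9335], 'ft_torque': [0.108, 0.1978, 0.0334], 'width': 0.6165, 'joints': [0.2188, 0.5153, -0.1617, 1.8902, 0.1162, 0.7432, -1.681]}
```

View pics/w6c.png

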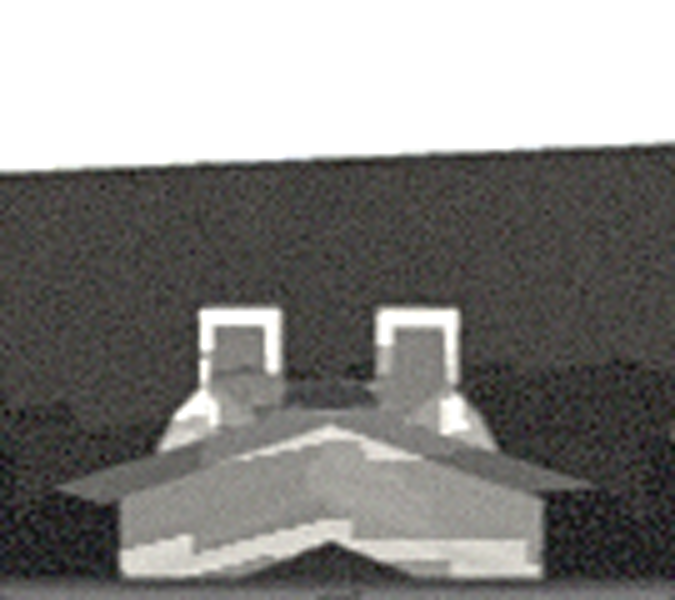

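View pics/sc6c.png

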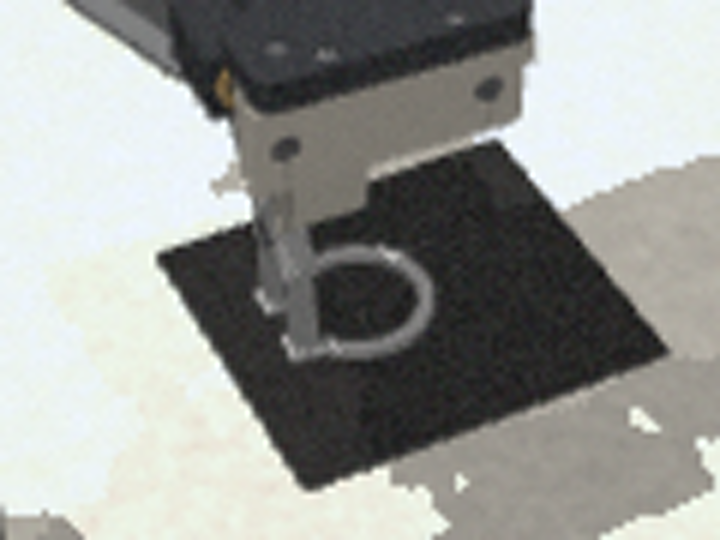

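```bash
python3 -m pendant '[{"dp":[0,0.0004,-0.0008],"rotation":[0,0,0],"fingers":-0.225},{"dp":[0,0.0004,-0.0008],"rotation":[0,0,0],"fingers":-0.15},{"dp":[0,0.0004,-0.0008],"rotation":[0,0,0],"fingers":-0.1},{"dp":[0,0.0004,-0.0008],"rotation":[0,0,0],"fingers":-0.1},{"dp":[0,0.0004,-0.0008],"rotation":[0,0,0],"fingers":-0.1}]' 50
python3 - <<'E'
from h import *
st();a,_=snap('wrist','w7.png');a=cv2.convertScaleAbs(a,alpha=1.6,beta=10)
cv2.imwrite('pics/w7c.png',cv2.resize(a[190:310,255:390],None,fx=5,fy=5,interpolation=cv2.INTER_CUBIC))
E
```

```text
clock: 7.18
position: [0.5496, -0.1091, 0.0722]
ee_rot: [-2.103, 2.33, -0.002]
force: [-0.0, 0.7, 5.8]
width: 0.553
{'clock': 7.175, 'position': [0.5496, -0.1091, 0.0722], 'ee_rot': [-2.1034, 2.3303, -0.0017], 'force': [-0.0362, 0.7317, 5.7909], 'ft_torque': [0.3295, -0.0195, -0.0027], 'width': 0.553, 'joints': [0.219, 0.5135, -0.1621, 1.8903, 0.1158, 0.7444, -1.6807]}
```

View pics/w7c.png

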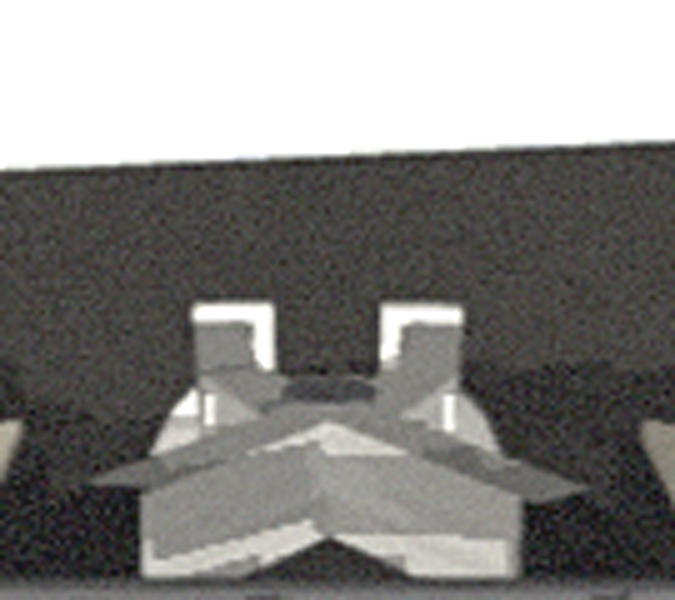

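The lugs have moved apart (centres 188 px versus 178 px earlier), so the pins are in the holes. Spreading further in stages.

```bash
python3 -m pendant '[{"dp":[0,0,-0.0006],"rotation":[0,0,0],"fingers":-0.05},{"dp":[0,0,-0.0008],"rotation":[0,0,0],"fingers":0},{"dp":[0,0,-0.001],"rotation":[0,0,0],"fingers":0.06},{"dp":[0,0,-0.0012],"rotation":[0,0,0],"fingers":0.12},{"dp":[0,0,-0.0012],"rotation":[0,0,0],"fingers":0.16},{"dp":[0,0,-0.0012],"rotation":[0,0,0],"fingers":0.16},{"dp":[0,0,-0.0012],"rotation":[0,0,0],"fingers":0.16}]' 55
python3 - <<'E'
from h import *
st();a,_=snap('wrist','w8.png');a=cv2.convertScaleAbs(a,alpha=1.6,beta=10)
cv2.imwrite('pics/w8c.png',cv2.resize(a[190:310,255:390],None,fx=5,fy=5,interpolation=cv2.INTER_CUBIC))
E
```

```text
clock: 8.1
position: [0.5495, -0.1092, 0.0734]
ee_rot: [-2.103, 2.33, -0.002]
force: [-0.4, 0.3, 0.8]
width: 0.422
{'clock': 8.1, 'position': [0.5495, -0.1092, 0.0734], 'ee_rot': [-2.1034, 2.3305, -0.0015], 'force': [-0.4153, 0.3275, 0.7697], 'ft_torque': [0.2825, 0.0155, 0.0016], 'width': 0.4221, 'joints': [0.2192, 0.5118, -0.1623, 1.8894, 0.1153, 0.747, -1.6803]}
```

View pics/w8c.png

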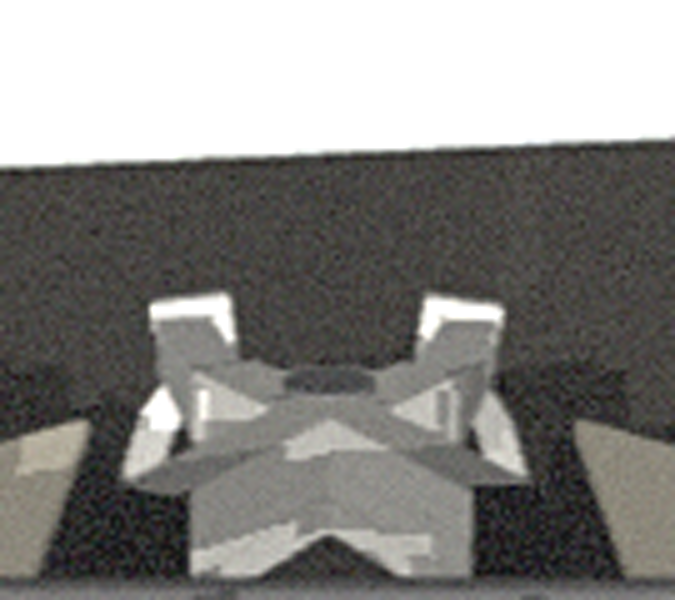

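```bash
python3 -m pendant '[{"dp":[0,0,0],"rotation":[0,0,0],"fingers":0.22},{"dp":[0,0,0],"rotation":[0,0,0],"fingers":0.28},{"dp":[0,0,0],"rotation":[0,0,0],"fingers":0.34},{"dp":[0,0,0],"rotation":[0,0,0],"fingers":0.39},{"dp":[0,0,0],"rotation":[0,0,0],"fingers":0.42},{"dp":[0,0,0],"rotation":[0,0,0],"fingers":0.42},{"dp":[0,0,0],"rotation":[0,0,0],"fingers":0.42}]' 55
python3 - <<'E'
from h import *
st();a,_=snap('wrist','w9.png');a=cv2.convertScaleAbs(a,alpha=1.6,beta=10)
cv2.imwrite('pics/w9c.png',cv2.resize(a[190:310,255:390],None,fx=5,fy=5,interpolation=cv2.INTER_CUBIC))
a,_=snap('scene','sc9.png');a=cv2.convertScaleAbs(a,alpha=1.6,beta=10)
cv2.imwrite('pics/sc9c.png',cv2.resize(a[225:315,250:370],None,fx=6,fy=6,interpolation=cv2.INTER_CUBIC))
E
```

```text
clock: 9.02
position: [0.5494, -0.1092, 0.0733]
ee_rot: [-2.103, 2.331, -0.001]
force: [0.1, -0.1, -1.2]
width: 0.293
{'clock': 9.025, 'position': [0.5494, -0.1092, 0.0733], 'ee_rot': [-2.1033, 2.3308, -0.0013], 'force': [0.0656, -0.096, -1.2385], 'ft_torque': [0.042, -0.022, -0.0498], 'width': 0.2926, 'joints': [0.2193, 0.5119, -0.1622, 1.8895, 0.1153, 0.747, -1.6803]}
```

View pics/w9c.png

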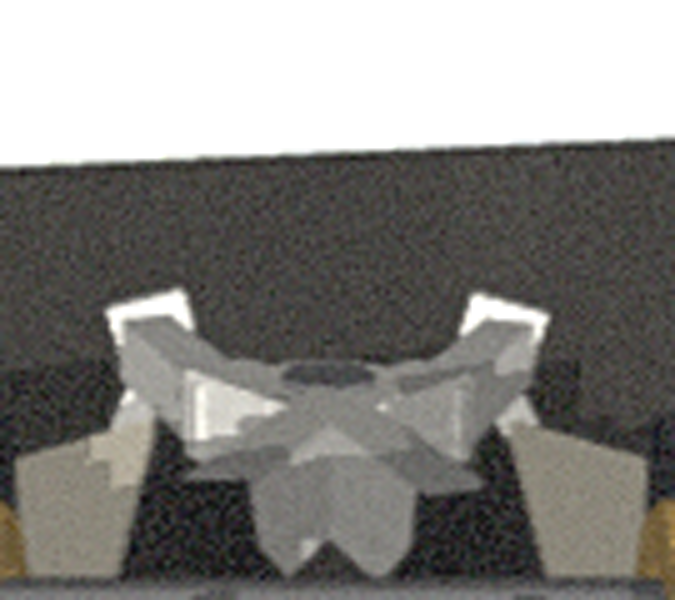

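View pics/sc9c.png

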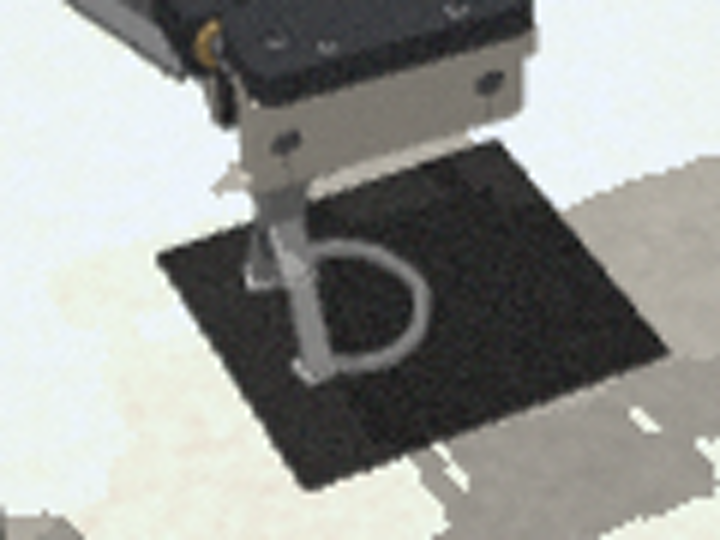

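```bash
python3 -m pendant '[{"dp":[0,0,0.001],"rotation":[0,0,0],"fingers":0.42},{"dp":[0,0,0.002],"rotation":[0,0,0],"fingers":0.42},{"dp":[0,0,0.002],"rotation":[0,0,0],"fingers":0.42}]' 55
python3 - <<'E'
from h import *
st()
E
```

```text
clock: 9.5
position: [0.5509, -0.1092, 0.0725]
ee_rot: [-2.102, 2.329, -0.005]
force: [-0.2, 0.9, 8.9]
width: 0.294
{'clock': 9.5, 'position': [0.5509, -0.1092, 0.0725], 'ee_rot': [-2.1022, 2.329, -0.0049], 'force': [-0.2038, 0.878, 8.9192], 'ft_torque': [0.0557, 0.0417, -0.037], 'width': 0.2942, 'joints': [0.2188, 0.5135, -0.162, 1.8893, 0.1162, 0.7427, -1.681]}
```

```bash
python3 -m pendant '[{"dp":[0,0.0005,-0.003],"rotation":[0,0,0],"fingers":0.42},{"dp":[0,0.0005,-0.012],"rotation":[0,0,0],"fingers":0.42},{"dp":[0,0.0005,-0.03],"rotation":[0,0,0],"fingers":0.42},{"dp":[0,0.0005,-0.055],"rotation":[0,0,0],"fingers":0.42},{"dp":[0,0.0005,-0.085],"rotation":[0,0,0],"fingers":0.42},{"dp":[0,0.0005,-0.115],"rotation":[0,0,0],"fingers":0.42},{"dp":[0,0.0005,-0.13],"rotation":[0,0,0],"fingers":0.42},{"dp":[0,0.0005,-0.13],"rotation":[0,0,0],"fingers":0.42}]' 55
python3 - <<'E'
from h import *
st();a,_=snap('wrist','w10.png');a=cv2.convertScaleAbs(a,alpha=1.6,beta=10)
cv2.imwrite('pics/w10c.png',cv2.resize(a[190:310,255:390],None,fx=5,fy=5,interpolation=cv2.INTER_CUBIC))
a,_=snap('scene','sc10.png');a=cv2.convertScaleAbs(a,alpha=1.6,beta=10)
cv2.imwrite('pics/sc10c.png',cv2.resize(a[130:310,200:440],None,fx=3.3,fy=3.3,interpolation=cv2.INTER_CUBIC))
a,_=snap('side','sd10.png');a=cv2.convertScaleAbs(a,alpha=1.6,beta=10)
cv2.imwrite('pics/sd10c.png',cv2.resize(a[130:280,250:450],None,fx=4,fy=4,interpolation=cv2.INTER_CUBIC))
E
```

```text
clock: 10.5
position: [0.5501, -0.1093, 0.2033]
ee_rot: [-2.101, 2.328, -0.007]
force: [0.4, -0.2, -1.4]
width: 0.291
{'clock': 10.5, 'position': [0.5501, -0.1093, 0.2033], 'ee_rot': [-2.1014, 2.3283, -0.007], 'force': [0.367, -0.1945, -1.4164], 'ft_torque': [0.0035, 0.0107, -0.0], 'width': 0.2907, 'joints': [0.2355, 0.3588, -0.1783, 1.7573, 0.0722, 1.025, -1.6419]}
```

View pics/w10c.png

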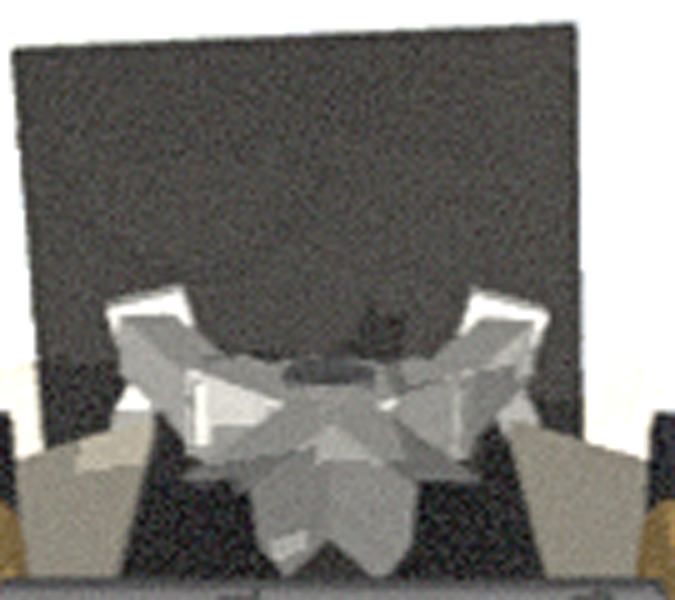

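View pics/sc10c.png

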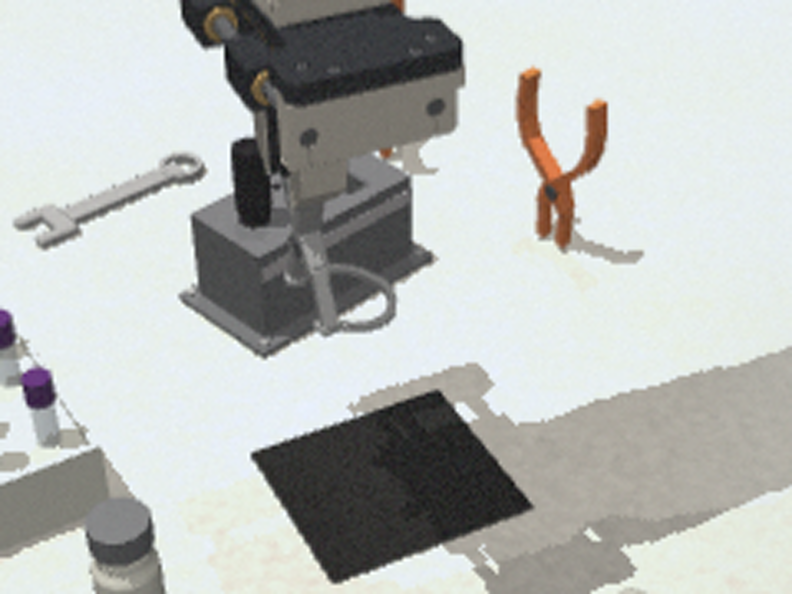

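View pics/sd10c.png

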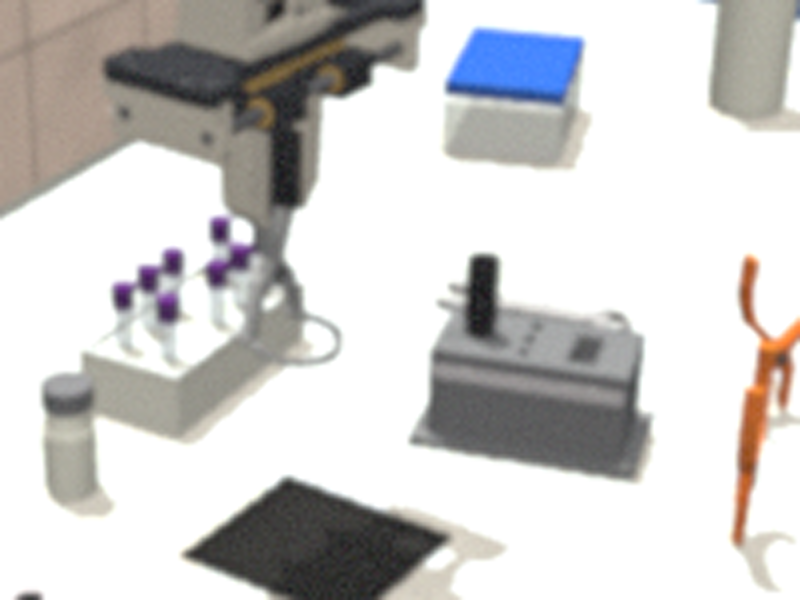

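Run:
```python
from h import *
np.set_printoptions(precision=5,suppress=True)
s=arm.observe();M=R.from_rotvec(s['ee_rot']);P=s['position'];w=load('w10.png')
print('tool z',M.apply([0,0,1]),'x',M.apply([1,0,0]))
z=lambda x,y:(255+(x+.5)/5-.5,190+(y+.5)/5-.5)
def tool(u,v,zt):
    c,d=ray(w,u,v);c=M.inv().apply(c-P);d=M.inv().apply(d);return c+d*(zt-c[2])/d[2]
for zt in(.0635,.0655):
  q=[tool(*z(*a),zt) for a in[(105,311),(184,287),(478,289),(551,313)]]
  for a in q:print(a)
  for i,j in((0,1),(2,3)):
    v=q[j]-q[i];l=np.linalg.norm(v);n=np.array([-v[1],v[0],0])/l
    print('len',l,'ang',np.arctan2(v[1],v[0]),'hole',(q[i]+q[j])/2+n*.0048)
a=cv2.imread('pics/sc10.png');a=cv2.convertScaleAbs(a,alpha=1.6,beta=10)
cv2.imwrite('pics/sc10d.png',cv2.resize(a[190:240,275:330],None,fx=12,fy=12,interpolation=cv2.INTER_CUBIC))
a=cv2.imread('pics/sd10.png');a=cv2.convertScaleAbs(a,alpha=1.6,beta=10)
cv2.imwrite('pics/sd10d.png',cv2.resize(a[180:228,300:345],None,fx=12,fy=12,interpolation=cv2.INTER_CUBIC))
```

```text
tool z [ 0.00296  0.00073 -1.     ] x [-0.10205 -0.99478 -0.00103]
[-0.02783 -0.00426  0.0635 ]
[-0.01803 -0.00732  0.0635 ]
[ 0.01808 -0.00707  0.0635 ]
[ 0.02714 -0.00401  0.0635 ]
len 0.010265408877236069 ang -0.3029869526149068 hole [-0.0215  -0.00121  0.0635 ]
len 0.009564348135676469 ang 0.3258649301149036 hole [ 0.02107 -0.00099  0.0635 ]
[-0.02808 -0.0037   0.0655 ]
[-0.01819 -0.00679  0.0655 ]
[ 0.01824 -0.00653  0.0655 ]
[ 0.02738 -0.00345  0.0655 ]
len 0.010357410321829744 ang -0.3029869526149059 hole [-0.0217  -0.00066  0.0655 ]
len 0.0096500664792517 ang 0.3258649301149024 hole [ 0.02128 -0.00044  0.0655 ]
```

View pics/sc10d.png

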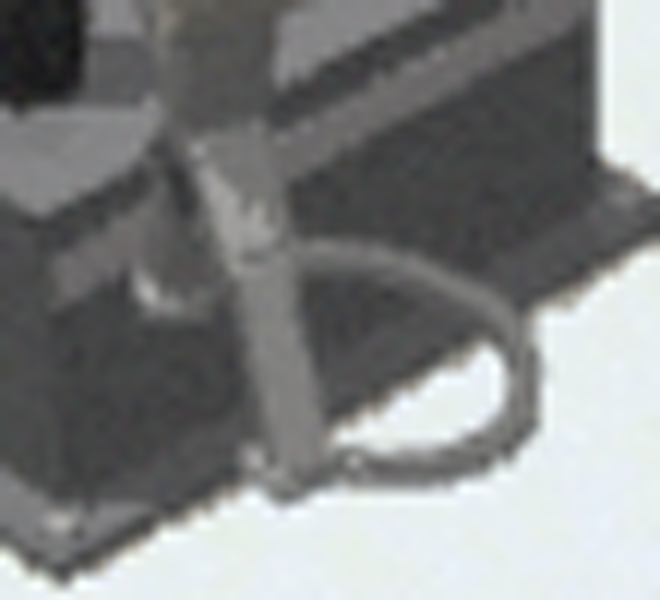

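View pics/sd10d.png

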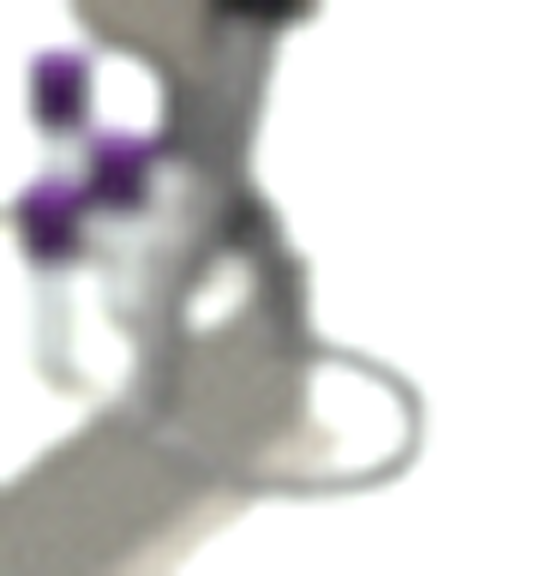

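```bash
cat > ringp.py <<'E'
from h import *
def outline(th,zt=0.0,r=.023):
    pts=[]
    for a in np.radians(np.arange(30,331,3)):
        p=np.array([r*np.cos(a),r*np.sin(a)])
        sg=1 if np.sin(a)>0 else -1; hg=np.array([-.017,sg*.012])
        if p[0]>-.0195:
            c,s=np.cos(sg*th),np.sin(sg*th);q=p-hg;p=hg+np.array([c*q[0]-s*q[1],s*q[0]+c*q[1]])
        pts.append([p[0],p[1],zt])
    return np.array(pts)
E
python3 - <<'E'
from ringp import *
np.set_printoptions(precision=2,suppress=True)
s=arm.observe();M=R.from_rotvec(s['ee_rot']);P=s['position']
sc=load('sc10.png');sd=load('sd10.png')
for zt in(.0685,.0665):
 for tilt in(-.1,-.05,0,.05,.1,.15):
  o=outline(.27)
  out=[]
  for z in(0,.003):
   # ring frame-> tool: x_ring=-ytool, y_ring = -x tool; z up=-ztool ; tilt about lug axis (ring x=.0213), positive= back droops
   L=[]
   for p in o:
    d=p[0]-.0213; zz=p[2]+z
    xr=.0213+d*np.cos(tilt)+zz*np.sin(tilt)*-1; zr=zz*np.cos(tilt)+d*np.sin(tilt)
    L.append(P+M.apply([-p[1]-.0002,-.0006+.0213-xr,zt-zr]))
   L=np.array(L);a=np.array([proj(sc,q) for q in L]);b=np.array([proj(sd,q) for q in L]);out.append((a,b))
  A=np.vstack([out[0][0],out[1][0]]);B=np.vstack([out[0][1],out[1][1]])
  print(zt,tilt,'scene maxu',A[A[:,0].argmax()],'maxv',A[:,1].max(),'| side maxu',B[B[:,0].argmax()],'maxv',B[B[:,1].argmax()])
print('meas scene maxu (320.1,220.4) maxv 230.5  side maxu (335.4,214.6) maxv (325.8,221)')
E
```

```text
0.0685 -0.1 scene maxu [318.95 216.36] maxv 229.0128946859993 | side maxu [335.49 212.4 ] maxv [320.7  218.96]
0.0685 -0.05 scene maxu [319.06 217.38] maxv 229.19032925325365 | side maxu [335.52 213.15] maxv [321.83 219.59]
0.0685 0 scene maxu [319.1  218.41] maxv 229.39756893980265 | side maxu [335.55 212.71] maxv [322.94 220.25]
0.0685 0.05 scene maxu [319.15 217.96] maxv 229.63955748193376 | side maxu [335.57 213.47] maxv [323.46 220.91]
0.0685 0.1 scene maxu [319.15 219.  ] maxv 229.91766690619573 | side maxu [335.55 214.21] maxv [323.95 221.59]
0.0685 0.15 scene maxu [319.1  220.06] maxv 230.2336543909942 | side maxu [335.5  214.94] maxv [324.4  222.26]
0.0665 -0.1 scene maxu [318.94 215.37] maxv 228.0187285349852 | side maxu [335.51 211.61] maxv [320.71 218.16]
0.0665 -0.05 scene maxu [319.04 216.39] maxv 228.19653556356025 | side maxu [335.54 212.36] maxv [321.84 218.79]
0.0665 0 scene maxu [319.09 217.43] maxv 228.40430828431087 | side maxu [335.57 211.92] maxv [322.95 219.44]
0.0665 0.05 scene maxu [319.13 216.98] maxv 228.64718518579275 | side maxu [335.59 212.68] maxv [323.47 220.11]
0.0665 0.1 scene maxu [319.14 218.02] maxv 228.9263903278419 | side maxu [335.57 213.42] maxv [323.96 220.79]
0.0665 0.15 scene maxu [319.09 219.08] maxv 229.24367996022977 | side maxu [335.52 214.15] maxv [324.41 221.46]
meas scene maxu (320.1,220.4) maxv 230.5  side maxu (335.4,214.6) maxv (325.8,221)
```

Run:
```python
from h import *
togo([.49,.19,.215],-1.673)
```

```text
dp [-0.2916, 0.0891, -0.0138] rot [-0.0029, 0.001, -0.0] deg 0.2
```

```bash
python3 -m pendant '[{"dp":[-0.015,0.005,-0.009],"rotation":[0,0,0],"fingers":0.42},{"dp":[-0.05,0.015,-0.013],"rotation":[0,0,0],"fingers":0.42},{"dp":[-0.09,0.028,-0.014],"rotation":[0,0,0],"fingers":0.42},{"dp":[-0.13,0.04,-0.014],"rotation":[-0.001,0.001,0],"fingers":0.42},{"dp":[-0.17,0.052,-0.014],"rotation":[-0.003,0.001,0],"fingers":0.42},{"dp":[-0.21,0.065,-0.014],"rotation":[-0.003,0.001,0],"fingers":0.42},{"dp":[-0.245,0.075,-0.014],"rotation":[-0.003,0.001,0],"fingers":0.42},{"dp":[-0.275,0.084,-0.014],"rotation":[-0.003,0.001,0],"fingers":0.42},{"dp":[-0.2916,0.089,-0.014],"rotation":[-0.003,0.001,0],"fingers":0.42},{"dp":[-0.2916,0.089,-0.014],"rotation":[-0.003,0.001,0],"fingers":0.42},{"dp":[-0.2916,0.089,-0.014],"rotation":[-0.003,0.001,0],"fingers":0.42}]' 55
python3 - <<'E'
from h import *
st();a,_=snap('wrist','w11.png');a=cv2.convertScaleAbs(a,alpha=1.6,beta=10);cv2.imwrite('pics/w11b.png',a)
E
```

```text
clock: 12.02
position: [0.4904, 0.1886, 0.2151]
ee_rot: [2.103, -2.333, 0.001]
force: [-0.6, -0.5, -2.0]
width: 0.294
{'clock': 12.025, 'position': [0.4904, 0.1886, 0.2151], 'ee_rot': [2.1029, -2.3329, 0.0008], 'force': [-0.5749, -0.4834, -2.0428], 'ft_torque': [0.0007, 0.027, -0.0717], 'width': 0.2938, 'joints': [-0.2255, 0.3079, -0.3106, 1.8098, 0.1084, 1.041, -2.2518]}
```

View pics/w11b.png

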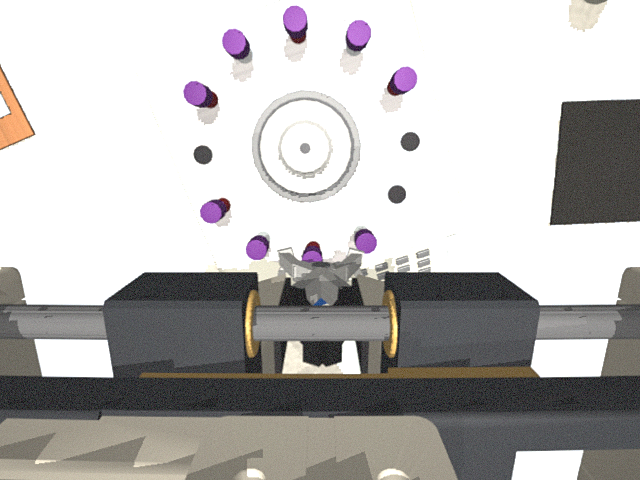

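Run:
```python
from h import *
np.set_printoptions(precision=4,suppress=True)
a=cv2.imread('pics/w11.png')
cv2.imwrite('pics/w11c.png',cv2.resize(cv2.convertScaleAbs(a[85:210,245:370],alpha=1.15),None,fx=4.8,fy=4.8,interpolation=cv2.INTER_CUBIC))
g=cv2.cvtColor(a,cv2.COLOR_BGR2GRAY)[140:157,296:314].astype(float)
print(g.min());ws=np.clip(110-g,0,None) if g.min()<100 else np.clip(np.median(g)*.8-g,0,None)
yy,xx=np.mgrid[140:157,296:314];u,v=(ws*xx).sum()/ws.sum(),(ws*yy).sum()/ws.sum();print('dimple',u,v)
w=load('w11.png')
for z in(.095,.0985,.101):print(z,onz(w,u,v,z))
s=load('scene0.png');d=load('side0.png')
print(tri((s,404.1,375.6),(w,u,v)),tri((d,228.75,290.6),(w,u,v)),tri((s,404.1,375.6),(d,228.75,290.6),(w,u,v)))
```

```text
82.0
dimple 304.55023923444975 147.96035543403966
0.095 [0.5558 0.1934 0.095 ]
0.0985 [0.5559 0.1932 0.0985]
0.101 [0.5559 0.1931 0.101 ]
(array([0.5558, 0.1933, 0.0962]), [np.float64(8.888621167023517e-06), np.float64(8.888621166970982e-06)]) (array([0.5561, 0.1934, 0.0992]), [np.float64(0.00033464935776994547), np.float64(0.00033464935777008614)]) (array([0.5564, 0.1936, 0.0984]), [np.float64(0.0008525772090101468), np.float64(0.0006051718675376985), np.float64(0.0006721487912748502)])
```

View pics/w11c.png

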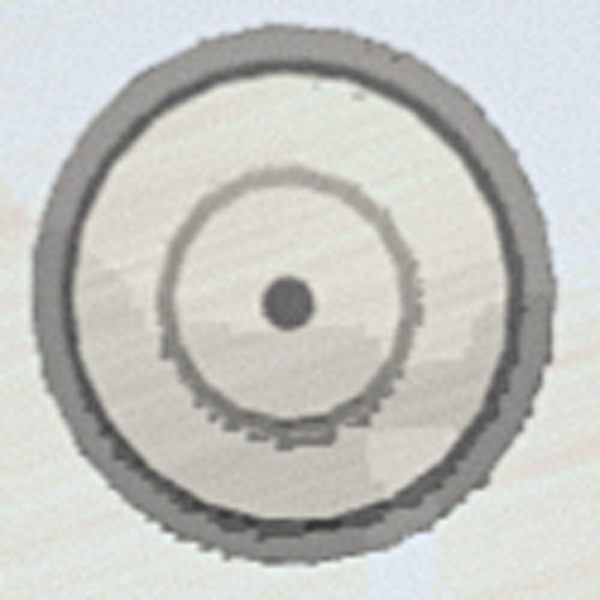

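Run:
```python
from h import *
togo([.5733,.1913,.182],-1.673)
```

```text
dp [-0.0116, -0.0821, 0.0331] rot [0.0001, -0.0009, -0.0021] deg 0.1
```

```bash
python3 -m pendant '[{"dp":[-0.003,-0.02,0],"rotation":[0,0,0],"fingers":0.42},{"dp":[-0.007,-0.05,0],"rotation":[0,0,0],"fingers":0.42},{"dp":[-0.01,-0.075,0.005],"rotation":[0,-0.001,-0.002],"fingers":0.42},{"dp":[-0.0116,-0.082,0.02],"rotation":[0,-0.001,-0.002],"fingers":0.42},{"dp":[-0.0116,-0.082,0.033],"rotation":[0,-0.001,-0.002],"fingers":0.42},{"dp":[-0.0116,-0.082,0.033],"rotation":[0,-0.001,-0.002],"fingers":0.42},{"dp":[-0.0116,-0.082,0.033],"rotation":[0,-0.001,-0.002],"fingers":0.42}]' 55
python3 - <<'E'
from h import *
st();a,_=snap('wrist','w12.png');a=cv2.convertScaleAbs(a,alpha=1.3,beta=0)
cv2.imwrite('pics/w12c.png',cv2.resize(a[180:310,250:395],None,fx=5,fy=5,interpolation=cv2.INTER_CUBIC))
a,_=snap('scene','sc12.png');a=cv2.convertScaleAbs(a,alpha=1.5,beta=0)
cv2.imwrite('pics/sc12c.png',cv2.resize(a[290:440,320:490],None,fx=4,fy=4,interpolation=cv2.INTER_CUBIC))
a,_=snap('side','sd12.png');a=cv2.convertScaleAbs(a,alpha=1.3,beta=0)
cv2.imwrite('pics/sd12c.png',cv2.resize(a[220:330,170:300],None,fx=6,fy=5.4,interpolation=cv2.INTER_CUBIC))
E
```

```text
clock: 12.95
position: [0.5727, 0.1915, 0.1824]
ee_rot: [2.106, -2.331, -0.0]
force: [0.5, 0.3, -0.5]
width: 0.289
{'clock': 12.95, 'position': [0.5727, 0.1915, 0.1824], 'ee_rot': [2.1055, -2.3315, -0.0004], 'force': [0.4688, 0.3048, -0.4543], 'ft_torque': [0.0058, -0.0099, 0.0022], 'width': 0.2892, 'joints': [-0.2152, 0.4589, -0.2794, 1.6645, 0.142, 1.0383, -2.212]}
```

View pics/w12c.png

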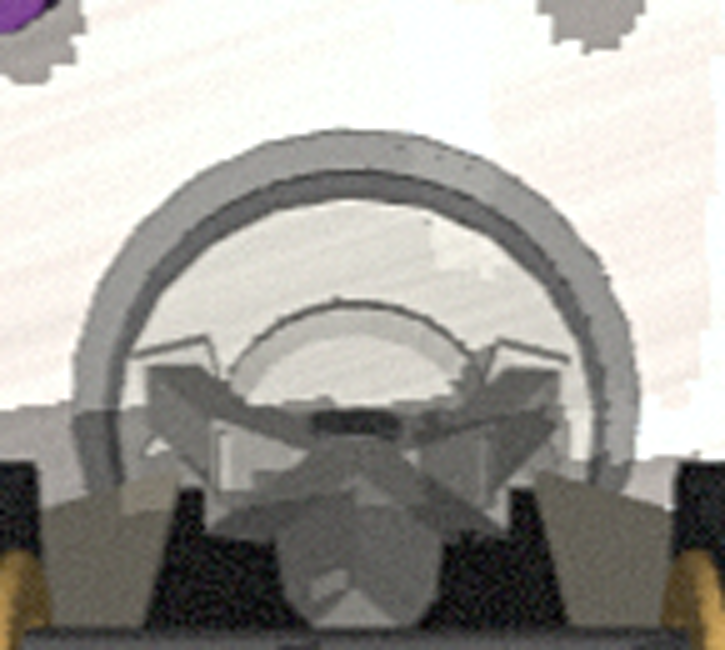

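View pics/sc12c.png

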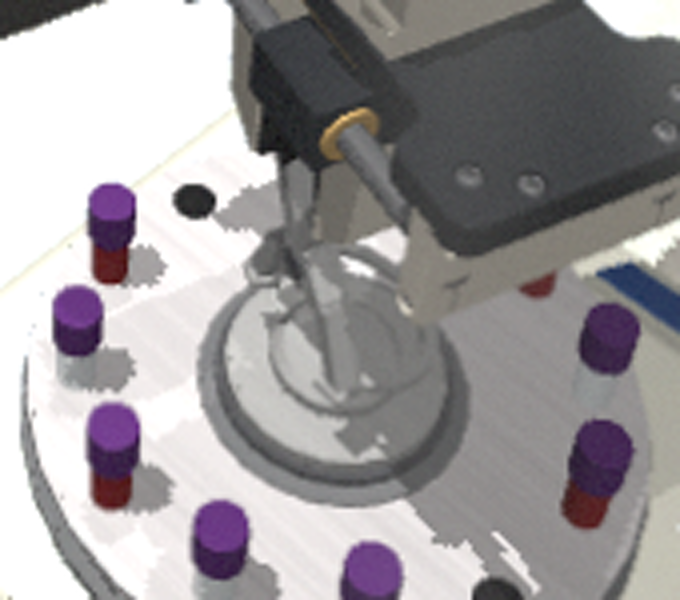

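View pics/sd12c.png

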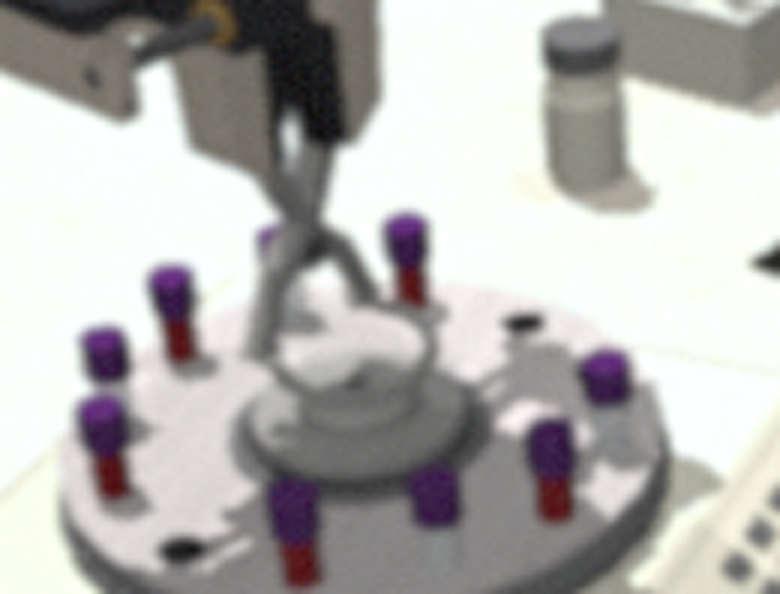

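Run:
```python
from h import *
np.set_printoptions(precision=5,suppress=True)
s=arm.observe();M=R.from_rotvec(s['ee_rot']);P=s['position'];w=load('w12.png')
z=lambda x,y:(250+(x+.5)/5-.5,180+(y+.5)/5-.5)
def tool(u,v,zt):
    c,d=ray(w,u,v);c=M.inv().apply(c-P);d=M.inv().apply(d);return c+d*(zt-c[2])/d[2]
zt=.0655
q=[tool(*z(*a),zt) for a in[(133,357),(210,338),(495,341),(570,360)]]
H=[]
for i,j in((0,1),(2,3)):
    v=q[j]-q[i];l=np.linalg.norm(v);n=np.array([-v[1],v[0],0])/l;H.append((q[i]+q[j])/2+n*.0048)
    print('len',l,'ang',np.arctan2(v[1],v[0]),'hole',H[-1])
print('spindle in tool',M.inv().apply(np.array([.5559,.1933,.098])-P))
# spindle end ring arc top & edges
for a in[(355,297)]:
  for zz in(.093,.097): print(onz(w,*z(*a),zz))
```

```text
len 0.009819068220799934 ang -0.24957090349385413 hole [-0.02132  0.00065  0.0655 ]
len 0.009583314806176448 ang 0.2552366038467667 hole [0.02062 0.00101 0.0655 ]
spindle in tool [0.00009 0.0175  0.08477]
[0.57764 0.19115 0.093  ]
[0.57863 0.19104 0.097  ]
```

Run:
```python
from h import *
a=cv2.imread('pics/sc12.png')
cv2.imwrite('pics/sc12d.png',cv2.resize(cv2.convertScaleAbs(a[340:410,370:440],alpha=1.9),None,fx=10,fy=10,interpolation=cv2.INTER_CUBIC)[:600])
a=cv2.imread('pics/sd12.png')
cv2.imwrite('pics/sd12d.png',cv2.resize(cv2.convertScaleAbs(a[262:312,205:255],alpha=1.3),None,fx=12,fy=12,interpolation=cv2.INTER_CUBIC))
a=cv2.imread('pics/w12.png')
cv2.imwrite('pics/w12d.png',cv2.resize(cv2.convertScaleAbs(a[240:285,270:370],alpha=1.1),None,fx=8,fy=8,interpolation=cv2.INTER_CUBIC))
```

```text
(no output)
```

View pics/sc12d.png

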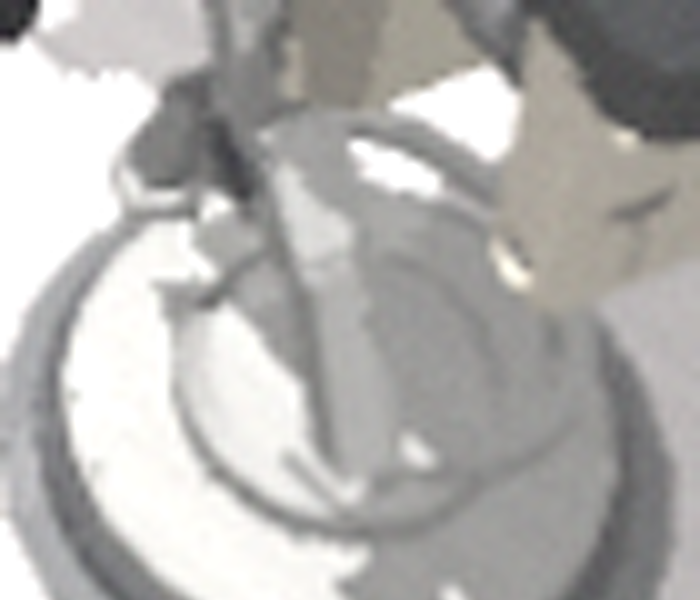

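View pics/sd12d.png

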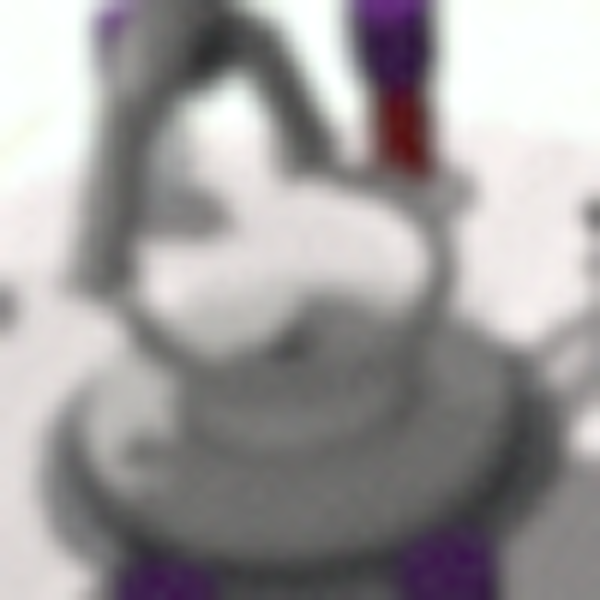

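View pics/w12d.png

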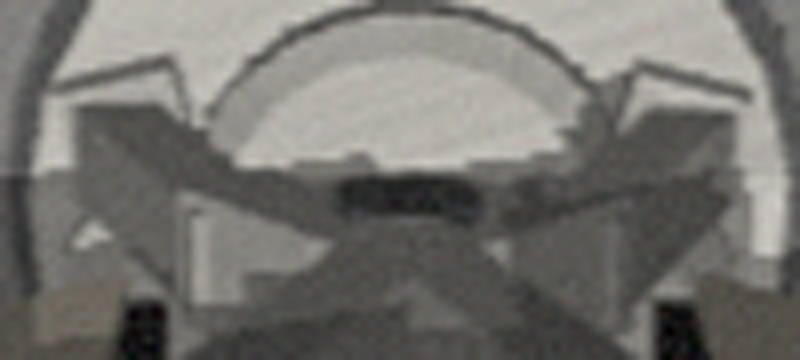

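Run:
```python
from ringp import *
np.set_printoptions(precision=5,suppress=True)
s=arm.observe();M=R.from_rotvec(s['ee_rot']);P=s['position'];w=load('w12.png');sd=load('sd12.png');sc=load('sc12.png')
z=lambda x,y:(270+(x+.5)/8-.5,240+(y+.5)/8-.5)
def tool(u,v,zt):
    c,d=ray(w,u,v);c=M.inv().apply(c-P);d=M.inv().apply(d);return c+d*(zt-c[2])/d[2]
for zt in(.064,.0655):
  q=[tool(*z(*a),zt) for a in[(58,97),(172,70),(634,74),(748,102)]]
  for i,j in((0,1),(2,3)):
    v=q[j]-q[i];l=np.linalg.norm(v);n=np.array([-v[1],v[0],0])/l
    print('len',l,'ang',np.arctan2(v[1],v[0]),'hole',(q[i]+q[j])/2+n*.0048)
  print('nose',tool(*z(80,105),zt),tool(*z(735,110),zt))
for hy in(-.0005,.0005,.0015):
 for tilt in(0,.08):
  A=[];B=[]
  for zz0 in(0,.003):
   for p in outline(.26):
    d=p[0]-.0214; zz=zz0
    xr=.0214+d*np.cos(tilt)-zz*np.sin(tilt); zr=zz*np.cos(tilt)+d*np.sin(tilt)
    X=P+M.apply([-p[1]-.0002,hy+.0214-xr,.0685-zr]);A.append(proj(sc,X));B.append(proj(sd,X))
  A=np.array(A);B=np.array(B);print(hy,tilt,'side maxu',B[B[:,0].argmax()],'maxv',B[B[:,1].argmax()],'scene maxu',A[A[:,0].argmax()],'minv',A[A[:,1].argmin()],'maxv',A[:,1].max())
print('meas side maxu',205+460/12,'maxv',262+400/12)
print('dimple pred side',proj(sd,[.5559,.1933,.098]),proj(sc,[.5559,.1933,.098]))
```

```text
len 0.00900671264721243 ang -0.2401662412251235 hole [-0.0212   0.00081  0.064  ]
len 0.009029278813890122 ang 0.2479748499047637 hole [0.02042 0.00114 0.064  ]
nose [-0.02505 -0.00214  0.064  ] [ 0.025   -0.00177  0.064  ]
len 0.00906786376942434 ang -0.24016624122512312 hole [-0.02135  0.00123  0.0655 ]
len 0.009090583149207685 ang 0.2479748499047627 hole [0.02057 0.00157 0.0655 ]
nose [-0.02522 -0.00171  0.0655 ] [ 0.02517 -0.00133  0.0655 ]
-0.0005 0 side maxu [242.76444 282.30055] maxv [225.08728 292.87614] scene maxu [428.52682 370.74357] minv [401.69941 346.54918] maxv 386.69378433539555
-0.0005 0.08 side maxu [242.83085 283.50306] maxv [225.8426  294.05186] scene maxu [428.2712  373.07445] minv [400.66782 347.63242] maxv 387.09981973082756
0.0005 0 side maxu [243.14505 282.49316] maxv [225.46814 293.08059] scene maxu [429.23925 370.4468 ] minv [402.39057 346.27859] maxv 386.3807441137277
0.0005 0.08 side maxu [243.21092 283.69603] maxv [226.22334 294.25664] scene maxu [428.98246 372.77695] minv [401.35782 347.3619 ] maxv 386.78687573804876
0.0015 0 side maxu [243.5261  282.68598] maxv [225.84945 293.28526] scene maxu [429.95116 371.00557] minv [403.08105 346.00829] maxv 386.06807145008804
0.0015 0.08 side maxu [243.59143 283.8892 ] maxv [226.60454 294.46164] scene maxu [429.693   372.47979] minv [402.04713 347.09168] maxv 386.47429877408166
meas side maxu 243.33333333333334 maxv 295.3333333333333
dimple pred side [229.1108  291.11911] [404.18944 374.71974]
```

```bash
python3 -m pendant '[{"dp":[0.0005,-0.002,0.002],"rotation":[0,0,0],"fingers":0.42},{"dp":[0.0005,-0.002,0.006],"rotation":[0,0,0],"fingers":0.42},{"dp":[0.0005,-0.002,0.01],"rotation":[0,0,0],"fingers":0.42},{"dp":[0.0005,-0.002,0.012],"rotation":[0,0,0],"fingers":0.42},{"dp":[0.0005,-0.002,0.012],"rotation":[0,0,0],"fingers":0.42}]' 55
python3 - <<'E'
from h import *
st();a,_=snap('wrist','w13.png')
cv2.imwrite('pics/w13d.png',cv2.resize(cv2.convertScaleAbs(a[235:285,270:370],alpha=1.1),None,fx=8,fy=8,interpolation=cv2.INTER_CUBIC))
a,_=snap('side','sd13.png')
cv2.imwrite('pics/sd13d.png',cv2.resize(cv2.convertScaleAbs(a[262:312,205:255],alpha=1.3),None,fx=12,fy=12,interpolation=cv2.INTER_CUBIC))
E
```

```text
clock: 13.72
position: [0.575, 0.1908, 0.1705]
ee_rot: [-2.105, 2.331, -0.0]
force: [-0.5, -0.3, -1.6]
width: 0.296
{'clock': 13.725, 'position': [0.575, 0.1908, 0.1705], 'ee_rot': [-2.1051, 2.3315, -0.0], 'force': [-0.4619, -0.2692, -1.5697], 'ft_torque': [0.0467, 0.0243, 0.01], 'width': 0.2956, 'joints': [-0.2151, 0.4729, -0.277, 1.6738, 0.147, 1.015, -2.2137]}
```

View pics/w13d.png

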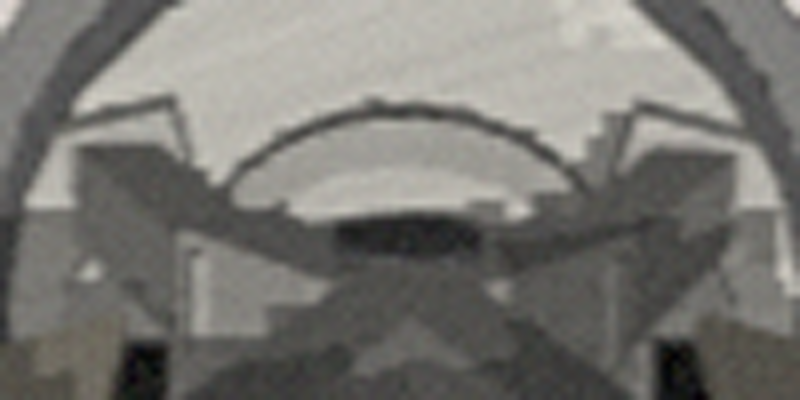

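View pics/sd13d.png

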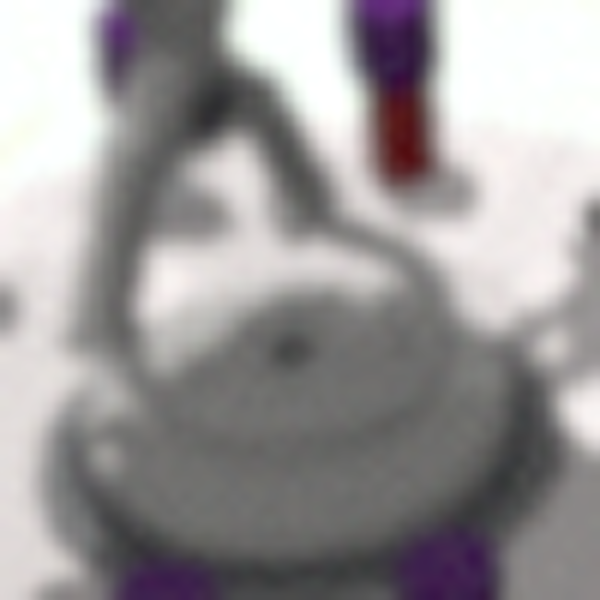

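```bash
python3 -m pendant '[{"dp":[0,0,0.0015],"rotation":[0,0,0],"fingers":0.42},{"dp":[0,0,0.003],"rotation":[0,0,0],"fingers":0.42},{"dp":[0,0,0.0045],"rotation":[0,0,0],"fingers":0.42},{"dp":[0,0,0.006],"rotation":[0,0,0],"fingers":0.42},{"dp":[0,0,0.0065],"rotation":[0,0,0],"fingers":0.42}]' 55
python3 - <<'E'
from h import *
st()
E
python3 -m pendant '[{"dp":[0,0,0.001],"rotation":[0,0,0],"fingers":0.42},{"dp":[0,0,0.002],"rotation":[0,0,0],"fingers":0.42},{"dp":[0,0,0.003],"rotation":[0,0,0],"fingers":0.42},{"dp":[0,0,0.003],"rotation":[0,0,0],"fingers":0.42}]' 55
python3 - <<'E'
from h import *
st();a,_=snap('wrist','w14.png')
cv2.imwrite('pics/w14d.png',cv2.resize(cv2.convertScaleAbs(a[235:285,270:370],alpha=1.1),None,fx=8,fy=8,interpolation=cv2.INTER_CUBIC))
a,_=snap('side','sd14.png')
cv2.imwrite('pics/sd14d.png',cv2.resize(cv2.convertScaleAbs(a[262:312,205:255],alpha=1.3),None,fx=12,fy=12,interpolation=cv2.INTER_CUBIC))
E
```

```text
clock: 14.45
position: [0.5752, 0.1909, 0.1642]
ee_rot: [-2.105, 2.331, -0.0]
force: [-0.5, 0.3, -1.2]
width: 0.294
{'clock': 14.45, 'position': [0.5752, 0.1909, 0.1642], 'ee_rot': [-2.1048, 2.3312, -0.0002], 'force': [-0.4763, 0.323, -1.2325], 'ft_torque': [0.0633, 0.0134, -0.0261], 'width': 0.2938, 'joints': [-0.2159, 0.4791, -0.2761, 1.6809, 0.1497, 1.0015, -2.2159]}
clock: 14.95
position: [0.5752, 0.1909, 0.1611]
ee_rot: [-2.105, 2.331, -0.0]
force: [-0.0, -0.2, -1.4]
width: 0.293
{'clock': 14.95, 'position': [0.5752, 0.1909, 0.1611], 'ee_rot': [-2.1049, 2.3312, -0.0002], 'force': [-0.0394, -0.1823, -1.38], 'ft_torque': [0.0322, -0.0403, 0.006], 'width': 0.2928, 'joints': [-0.2163, 0.4822, -0.2757, 1.6843, 0.1509, 0.9953, -2.217]}
```

View pics/w14d.png

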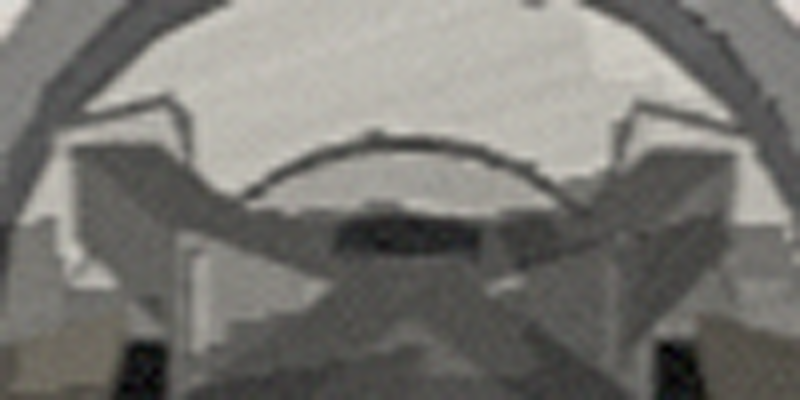

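View pics/sd14d.png

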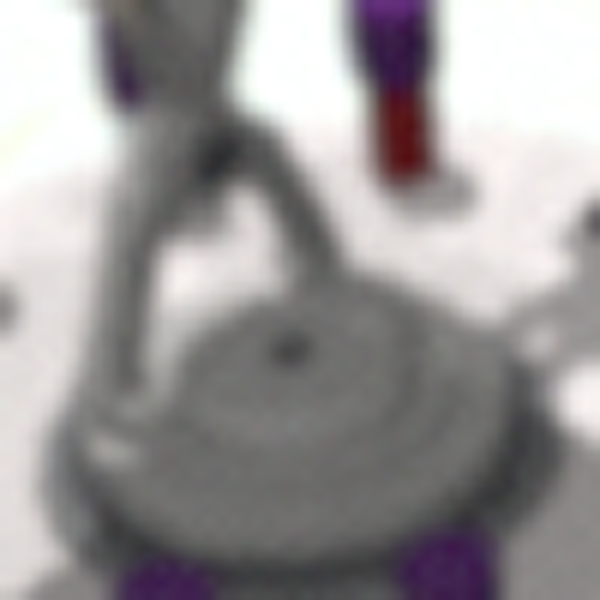

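```bash
python3 -m pendant '[{"dp":[0,0,0.001],"rotation":[0,0,0],"fingers":0.42},{"dp":[0,0,0.002],"rotation":[0,0,0],"fingers":0.42},{"dp":[0,0,0.002],"rotation":[0,0,0],"fingers":0.42}]' 55
python3 -m pendant '[{"dp":[0,0,0.001],"rotation":[0,0,0],"fingers":0.42},{"dp":[0,0,0.002],"rotation":[0,0,0],"fingers":0.42},{"dp":[0,0,0.002],"rotation":[0,0,0],"fingers":0.42}]' 55
```

```text
clock: 15.42
position: [0.5752, 0.1909, 0.1591]
ee_rot: [-2.105, 2.331, -0.0]
force: [-0.1, -0.0, -1.3]
width: 0.295
clock: 15.8
position: [0.5751, 0.1909, 0.157]
ee_rot: [-2.105, 2.331, -0.0]
force: [0.8, 0.1, -0.0]
width: 0.294
```

```bash
python3 -m pendant '[{"dp":[0,0,0.001],"rotation":[0,0,0],"fingers":0.42},{"dp":[0,0,0.002],"rotation":[0,0,0],"fingers":0.42},{"dp":[0,0,0.002],"rotation":[0,0,0],"fingers":0.42}]' 55
```

```text
clock: 16.18
position: [0.5754, 0.191, 0.1554]
ee_rot: [-2.104, 2.331, -0.001]
force: [0.2, -0.0, 3.2]
width: 0.293
```

```bash
python3 -m pendant '[{"dp":[0,0,0.001],"rotation":[0,0,0],"fingers":0.42},{"dp":[0,0,0.002],"rotation":[0,0,0],"fingers":0.42},{"dp":[0,0,0.002],"rotation":[0,0,0],"fingers":0.42}]' 55
```

```text
clock: 16.55
position: [0.5756, 0.191, 0.1534]
ee_rot: [-2.104, 2.331, -0.001]
force: [-0.6, 0.2, 4.2]
width: 0.294
```

```bash
python3 -m pendant '[{"dp":[0,0,0.001],"rotation":[0,0,0],"fingers":0.42},{"dp":[0,0,0.002],"rotation":[0,0,0],"fingers":0.42},{"dp":[0,0,0.002],"rotation":[0,0,0],"fingers":0.42}]' 55
```

```text
clock: 16.92
position: [0.5759, 0.191, 0.1518]
ee_rot: [-2.104, 2.33, -0.001]
force: [0.9, -0.5, 6.6]
width: 0.297
```

```bash
python3 -m pendant '[{"dp":[0,0.0004,0.001],"rotation":[0,0,0],"fingers":0.42},{"dp":[0,0.0004,0.0015],"rotation":[0,0,0],"fingers":0.42},{"dp":[0,0.0004,0.0015],"rotation":[0,0,0],"fingers":0.42}]' 55
python3 - <<'E'
from h import *
st();a,_=snap('wrist','w15.png')
cv2.imwrite('pics/w15d.png',cv2.resize(cv2.convertScaleAbs(a[235:285,270:370],alpha=1.1),None,fx=8,fy=8,interpolation=cv2.INTER_CUBIC))
a,_=snap('side','sd15.png')
cv2.imwrite('pics/sd15d.png',cv2.resize(cv2.convertScaleAbs(a[262:312,205:255],alpha=1.3),None,fx=12,fy=12,interpolation=cv2.INTER_CUBIC))
E
```

```text
clock: 17.3
position: [0.5766, 0.1912, 0.1516]
ee_rot: [-2.102, 2.329, -0.004]
force: [0.3, -1.6, 12.7]
width: 0.29
{'clock': 17.3, 'position': [0.5766, 0.1912, 0.1516], 'ee_rot': [-2.1018, 2.3289, -0.0036], 'force': [0.2948, -1.639, 12.6574], 'ft_torque': [-0.4271, 0.0686, 0.0008], 'width': 0.2896, 'joints': [-0.2178, 0.4915, -0.2736, 1.6951, 0.1563, 0.9713, -2.2216]}
```

View pics/w15d.png

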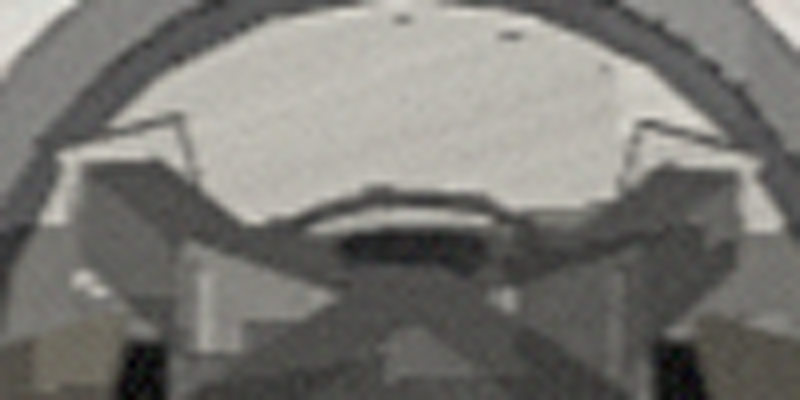

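View pics/sd15d.png

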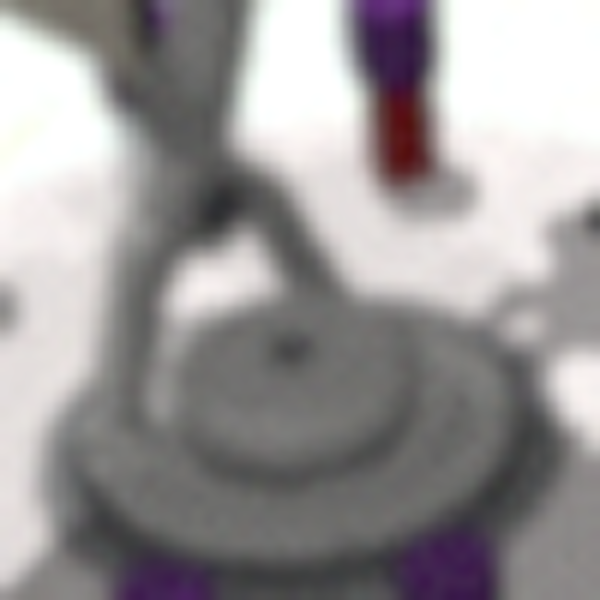

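```bash
python3 -m pendant '[{"dp":[0,0.0008,0.0005],"rotation":[0.002,0,0],"fingers":0.42},{"dp":[0,0.001,0.0005],"rotation":[0.002,0,0],"fingers":0.34},{"dp":[0,0.001,0.0006],"rotation":[0.002,0,0],"fingers":0.28},{"dp":[0,0.001,0.0006],"rotation":[0.002,0,0],"fingers":0.22},{"dp":[0,0.001,0.0006],"rotation":[0.002,0,0],"fingers":0.22}]' 55
python3 - <<'E'
from h import *
st();a,_=snap('wrist','w16.png')
cv2.imwrite('pics/w16d.png',cv2.resize(cv2.convertScaleAbs(a[235:285,270:370],alpha=1.1),None,fx=8,fy=8,interpolation=cv2.INTER_CUBIC))
E
```

```text
clock: 18.02
position: [0.5765, 0.1914, 0.152]
ee_rot: [-2.099, 2.327, -0.007]
force: [0.2, -1.2, 10.9]
width: 0.391
{'clock': 18.025, 'position': [0.5765, 0.1914, 0.152], 'ee_rot': [-2.0993, 2.3268, -0.0075], 'force': [0.1978, -1.1785, 10.8737], 'ft_torque': [-0.418, -0.007, -0.0639], 'width': 0.3912, 'joints': [-0.2188, 0.4887, -0.2733, 1.6985, 0.1577, 0.9669, -2.2239]}
```

View pics/w16d.png

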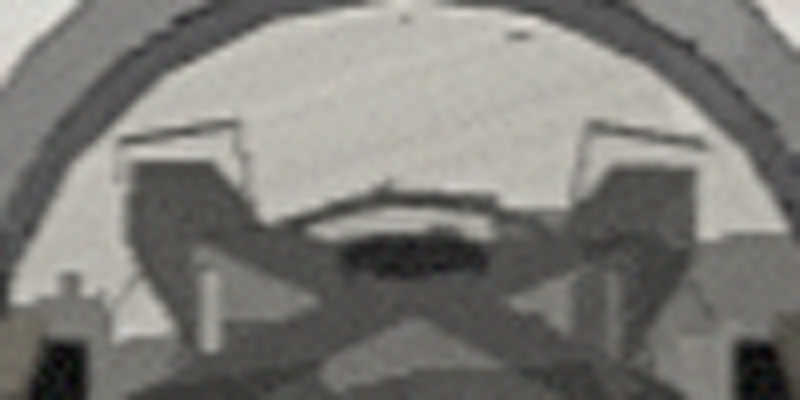

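```bash
python3 -m pendant '[{"dp":[0,0.0006,0.0005],"rotation":[-0.002,0,0],"fingers":0.16},{"dp":[0,0.0006,0.0006],"rotation":[-0.003,0,0],"fingers":0.1},{"dp":[0,0.0006,0.0008],"rotation":[-0.003,0,0],"fingers":0.03},{"dp":[0,0.0006,0.001],"rotation":[-0.003,0,0],"fingers":-0.04},{"dp":[0,0.0006,0.001],"rotation":[-0.003,0,0],"fingers":-0.1},{"dp":[0,0.0006,0.001],"rotation":[-0.003,0,0],"fingers":-0.1}]' 55
python3 - <<'E'
from h import *
st();a,_=snap('wrist','w17.png')
cv2.imwrite('pics/w17d.png',cv2.resize(cv2.convertScaleAbs(a[235:285,270:370],alpha=1.1),None,fx=8,fy=8,interpolation=cv2.INTER_CUBIC))
E
```

```text
clock: 18.82
position: [0.5764, 0.1912, 0.1513]
ee_rot: [-2.1, 2.328, -0.005]
force: [1.0, -0.6, 5.6]
width: 0.55
{'clock': 18.825, 'position': [0.5764, 0.1912, 0.1513], 'ee_rot': [-2.0999, 2.3282, -0.0051], 'force': [0.9768, -0.5571, 5.6376], 'ft_torque': [-0.2147, -0.1932, 0.0075], 'width': 0.5498, 'joints': [-0.2181, 0.4904, -0.2734, 1.6979, 0.1568, 0.9677, -2.223]}
```

View pics/w17d.png

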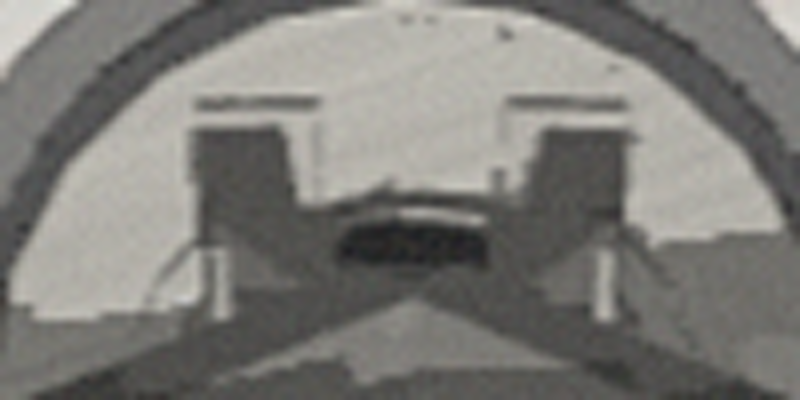

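```bash
python3 -m pendant '[{"dp":[0,0.0004,0.0003],"rotation":[-0.002,0,0],"fingers":-0.15},{"dp":[0,0.0004,0.0004],"rotation":[-0.002,0,0],"fingers":-0.2},{"dp":[0,0.0004,0.0004],"rotation":[-0.002,0,0],"fingers":-0.23},{"dp":[0,0.0004,0.0004],"rotation":[-0.002,0,0],"fingers":-0.23}]' 55
python3 - <<'E'
from h import *
st();a,_=snap('wrist','w18.png')
cv2.imwrite('pics/w18d.png',cv2.resize(cv2.convertScaleAbs(a[235:285,270:370],alpha=1.1),None,fx=8,fy=8,interpolation=cv2.INTER_CUBIC))
a,_=snap('side','sd18.png')
cv2.imwrite('pics/sd18d.png',cv2.resize(cv2.convertScaleAbs(a[262:312,205:255],alpha=1.3),None,fx=12,fy=12,interpolation=cv2.INTER_CUBIC))
E
```

```text
clock: 19.38
position: [0.5759, 0.1912, 0.1508]
ee_rot: [-2.101, 2.329, -0.003]
force: [0.3, -1.1, 3.4]
width: 0.614
{'clock': 19.375, 'position': [0.5759, 0.1912, 0.1508], 'ee_rot': [-2.1009, 2.3292, -0.0026], 'force': [0.286, -1.0713, 3.3612], 'ft_torque': [-0.1867, -0.2293, 0.008], 'width': 0.6144, 'joints': [-0.2176, 0.4915, -0.2738, 1.6976, 0.1558, 0.9687, -2.2222]}
```

View pics/w18d.png

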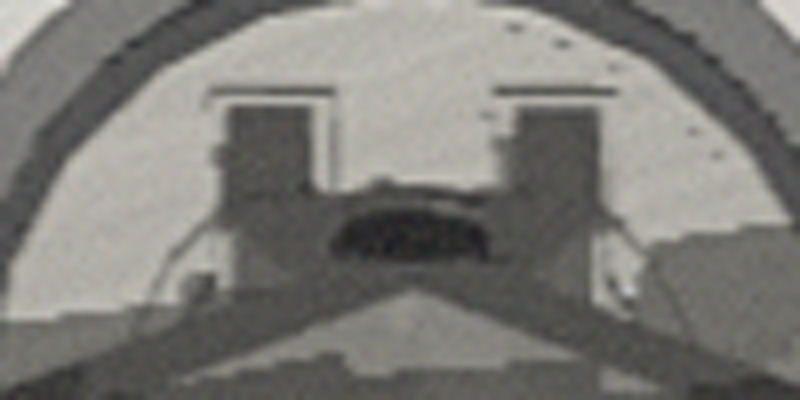

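View pics/sd18d.png

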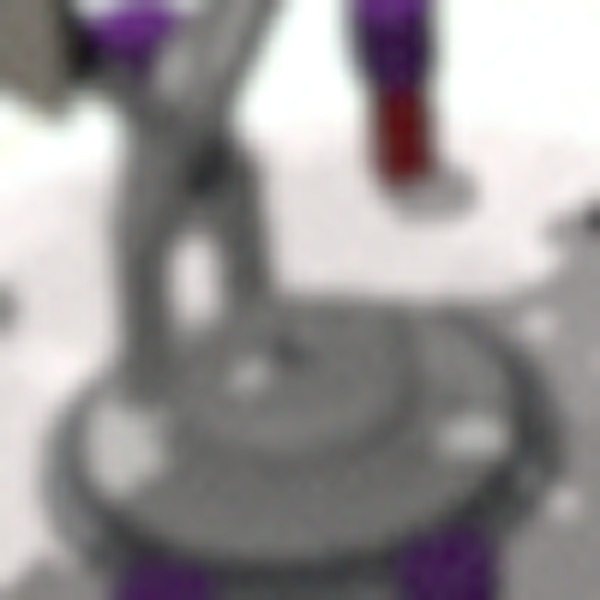

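```bash
python3 -m pendant '[{"dp":[0,0.0002,-0.002],"rotation":[0,0,0],"fingers":-0.23},{"dp":[0,0.0002,-0.004],"rotation":[0,0,0],"fingers":-0.23},{"dp":[0,0.0002,-0.004],"rotation":[0,0,0],"fingers":-0.23}]' 55
python3 - <<'E'
from h import *
st();a,_=snap('wrist','w19.png')
cv2.imwrite('pics/w19d.png',cv2.resize(cv2.convertScaleAbs(a[235:285,270:370],alpha=1.1),None,fx=8,fy=8,interpolation=cv2.INTER_CUBIC))
E
```

```text
clock: 19.85
position: [0.5754, 0.1912, 0.1546]
ee_rot: [-2.101, 2.329, -0.002]
force: [0.4, -0.6, -0.7]
width: 0.619
{'clock': 19.85, 'position': [0.5754, 0.1912, 0.1546], 'ee_rot': [-2.1014, 2.3295, -0.0022], 'force': [0.3869, -0.6473, -0.7467], 'ft_torque': [-0.0053, -0.176, -0.0395], 'width': 0.6189, 'joints': [-0.2172, 0.4871, -0.2746, 1.6941, 0.154, 0.977, -2.2209]}
```

View pics/w19d.png

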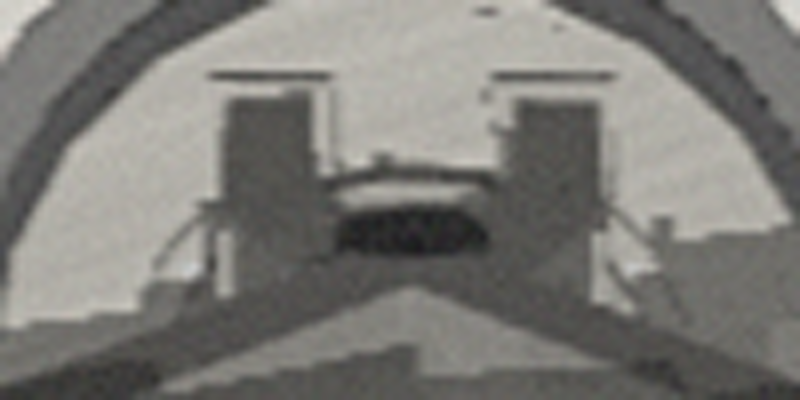

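```bash
python3 -m pendant '[{"dp":[0,0,-0.002],"rotation":[0,0,0],"fingers":-0.23},{"dp":[0,0,-0.006],"rotation":[0,0,0],"fingers":-0.23},{"dp":[0,0,-0.014],"rotation":[0,0,0],"fingers":-0.23},{"dp":[0,0,-0.03],"rotation":[0,0,0],"fingers":-0.23},{"dp":[0,0,-0.055],"rotation":[0,0,0],"fingers":-0.26},{"dp":[0,0,-0.06],"rotation":[0,0,0],"fingers":-0.28},{"dp":[0,0,-0.06],"rotation":[0,0,0],"fingers":-0.28}]' 50
python3 - <<'E'
from h import *
st();a,_=snap('wrist','w20.png')
cv2.imwrite('pics/w20d.png',cv2.resize(cv2.convertScaleAbs(a[200:300,250:390],alpha=1.1),None,fx=5.5,fy=5.5,interpolation=cv2.INTER_CUBIC))
a,_=snap('scene','sc20.png')
cv2.imwrite('pics/sc20d.png',cv2.resize(cv2.convertScaleAbs(a[330:430,350:460],alpha=1.7),None,fx=6,fy=6,interpolation=cv2.INTER_CUBIC))
a,_=snap('side','sd20.png')
cv2.imwrite('pics/sd20d.png',cv2.resize(cv2.convertScaleAbs(a[262:322,195:265],alpha=1.3),None,fx=10,fy=10,interpolation=cv2.INTER_CUBIC))
E
```

```text
clock: 20.78
position: [0.5753, 0.1911, 0.2149]
ee_rot: [-2.101, 2.329, -0.003]
force: [0.2, -0.3, -1.0]
width: 0.643
{'clock': 20.775, 'position': [0.5753, 0.1911, 0.2149], 'ee_rot': [-2.1008, 2.3291, -0.0028], 'force': [0.2345, -0.3485, -1.0174], 'ft_torque': [0.0064, 0.0234, -0.0235], 'width': 0.643, 'joints': [-0.2109, 0.4307, -0.2818, 1.6228, 0.131, 1.1012, -2.2008]}
```

View pics/w20d.png

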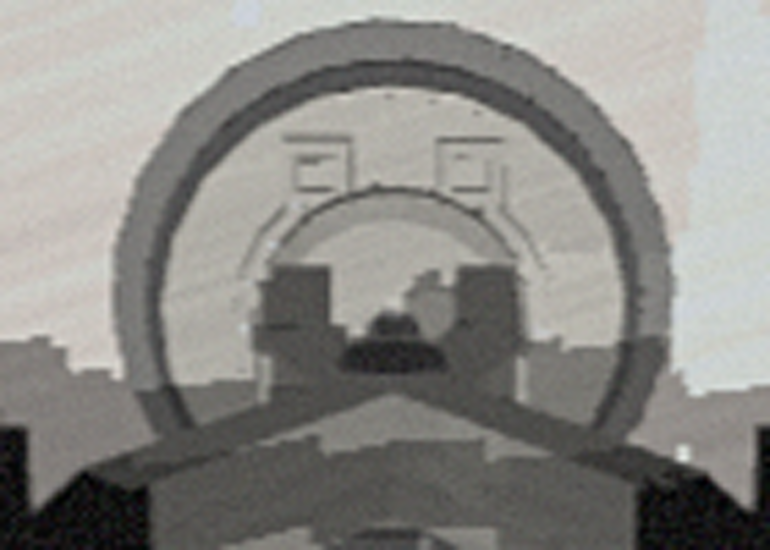

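View pics/sc20d.png

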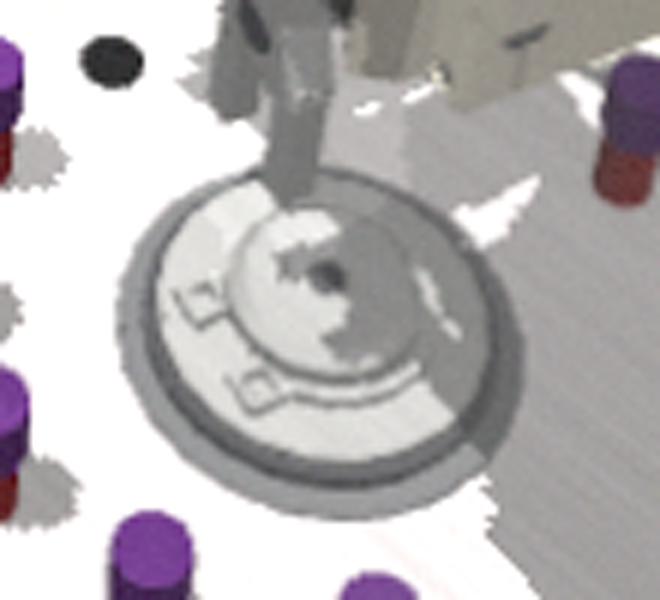

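View pics/sd20d.png

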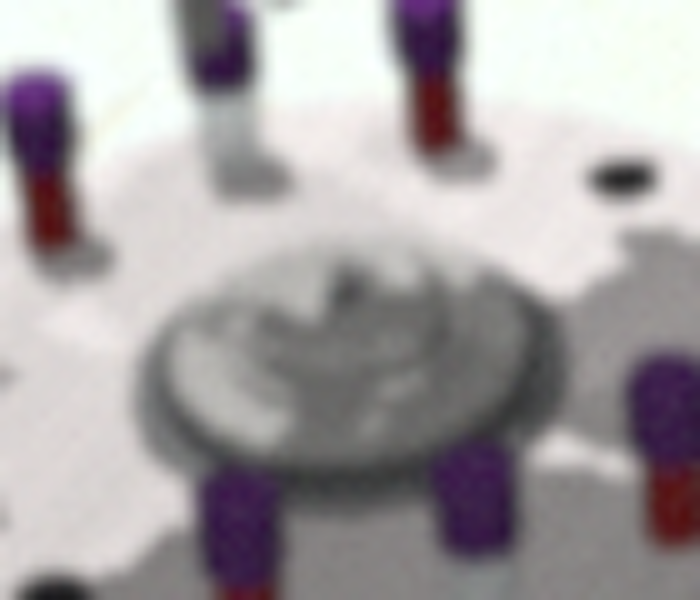

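Run:
```python
from h import *
np.set_printoptions(precision=4,suppress=True)
s=arm.observe();M=R.from_rotvec(s['ee_rot']);P=s['position'];w=load('w20.png')
z=lambda x,y:(250+(x+.5)/5.5-.5,200+(y+.5)/5.5-.5)
def tool(u,v,zt):
    c,d=ray(w,u,v);c=M.inv().apply(c-P);d=M.inv().apply(d);return c+d*(zt-c[2])/d[2]
for zt in(.0615,.064):print('nose',[tool(*z(*a),zt) for a in[(270,267),(331,267),(457,267),(518,267)]])
H=[onz(w,*z(*a),.0885) for a in[(321,175),(464,174)]]
m=(H[0]+H[1])/2;v=H[0]-H[1];n=np.array([v[1],-v[0],0])/np.linalg.norm(v);print('holes',H,np.linalg.norm(v),'ring ctr',m-n*.0225)
togo([.4347,-.2965,.24],-1.318)
```

```text
nose [array([-0.0139, -0.0066,  0.0615]), array([-0.0071, -0.0066,  0.0615]), array([ 0.0068, -0.0066,  0.0615]), array([ 0.0135, -0.0066,  0.0615])]
nose [array([-0.014 , -0.0059,  0.064 ]), array([-0.0072, -0.0059,  0.064 ]), array([ 0.0068, -0.0059,  0.064 ]), array([ 0.0136, -0.0059,  0.064 ])]
holes [array([0.5788, 0.2011, 0.0885]), array([0.5769, 0.1811, 0.0885])] 0.02010926791705428 ring ctr [0.5554 0.1932 0.0885]
dp [0.499, 0.0891, -0.0273] rot [-0.0028, 0.001, -0.3557] deg 20.4
```

```bash
python3 -m pendant '[{"dp":[0.015,0.003,-0.02],"rotation":[0,0,0],"fingers":-0.28},{"dp":[0.06,0.011,-0.027],"rotation":[0,0,0],"fingers":-0.28},{"dp":[0.11,0.02,-0.027],"rotation":[0,0,-0.05],"fingers":-0.28},{"dp":[0.16,0.03,-0.027],"rotation":[0,0,-0.1],"fingers":-0.28},{"dp":[0.21,0.038,-0.027],"rotation":[0,0,-0.15],"fingers":-0.28},{"dp":[0.26,0.047,-0.027],"rotation":[0,0,-0.2],"fingers":-0.28},{"dp":[0.31,0.056,-0.027],"rotation":[0,0,-0.25],"fingers":-0.28},{"dp":[0.36,0.065,-0.027],"rotation":[0,0,-0.3],"fingers":-0.28},{"dp":[0.41,0.074,-0.027],"rotation":[0,0,-0.33],"fingers":-0.28},{"dp":[0.45,0.081,-0.027],"rotation":[0,0,-0.3557],"fingers":-0.28},{"dp":[0.485,0.087,-0.027],"rotation":[0,0,-0.3557],"fingers":-0.28},{"dp":[0.499,0.089,-0.027],"rotation":[0,0,-0.3557],"fingers":-0.28},{"dp":[0.499,0.089,-0.027],"rotation":[0,0,-0.3557],"fingers":-0.28},{"dp":[0.499,0.089,-0.027],"rotation":[0,0,-0.3557],"fingers":-0.28}]' 50
python3 - <<'E'
from h import *
st();togo([.4342,-.2962,.15],-1.318)
E
```

```text
clock: 22.68
position: [0.4354, -0.2949, 0.2399]
ee_rot: [-2.483, 1.919, -0.002]
force: [1.2, 0.6, -1.3]
width: 0.637
{'clock': 22.675, 'position': [0.4354, -0.2949, 0.2399], 'ee_rot': [-2.4828, 1.9193, -0.002], 'force': [1.1775, 0.6129, -1.3225], 'ft_torque': [0.0635, 0.0444, 0.0129], 'width': 0.6367, 'joints': [0.6033, 0.2696, -0.1347, 1.7868, 0.0369, 1.0859, -0.86]}
dp [0.001, 0.0018, 0.0899] rot [-0.0035, 0.0011, 0.0019] deg 0.2
```

```bash
python3 -m pendant '[{"dp":[0.001,0.001,0.02],"rotation":[-0.02,0.001,0.002],"fingers":-0.28},{"dp":[0.001,0.0018,0.05],"rotation":[-0.038,0.001,0.002],"fingers":-0.28},{"dp":[0.001,0.0018,0.075],"rotation":[-0.038,0.001,0.002],"fingers":-0.28},{"dp":[0.001,0.0018,0.08],"rotation":[-0.038,0.001,0.002],"fingers":-0.28},{"dp":[0.001,0.0018,0.08],"rotation":[-0.038,0.001,0.002],"fingers":-0.28},{"dp":[0.001,0.0018,0.08],"rotation":[-0.038,0.001,0.002],"fingers":-0.28}]' 50
python3 - <<'E'
from h import *
np.set_printoptions(precision=4,suppress=True)
s=st();a,w=snap('wrist','w21.png');cv2.imwrite('pics/w21b.png',cv2.resize(cv2.convertScaleAbs(a[190:300,255:390],alpha=1.6),None,fx=5.5,fy=5.5,interpolation=cv2.INTER_CUBIC))
M=R.from_rotvec(s['ee_rot']);print(M.apply([0,0,1]))
a,_=snap('side','sd21.png');cv2.imwrite('pics/sd21b.png',cv2.resize(cv2.convertScaleAbs(a[150:260,340:460],alpha=1.4),None,fx=5.4,fy=5.4,interpolation=cv2.INTER_CUBIC))
E
```

```text
clock: 23.42
position: [0.4348, -0.2963, 0.1607]
ee_rot: [2.462, -1.907, -0.031]
force: [-0.2, -0.6, -0.5]
width: 0.642
{'clock': 23.425, 'position': [0.4348, -0.2963, 0.1607], 'ee_rot': [2.4624, -1.9069, -0.0308], 'force': [-0.1962, -0.5888, -0.5175], 'ft_torque': [0.0212, -0.0588, 0.0012], 'width': 0.6417, 'joints': [0.578, 0.3628, -0.1275, 1.8701, 0.084, 0.9379, -0.9104]}
[-0.0322 -0.0093 -0.9994]
```

View pics/w21b.png

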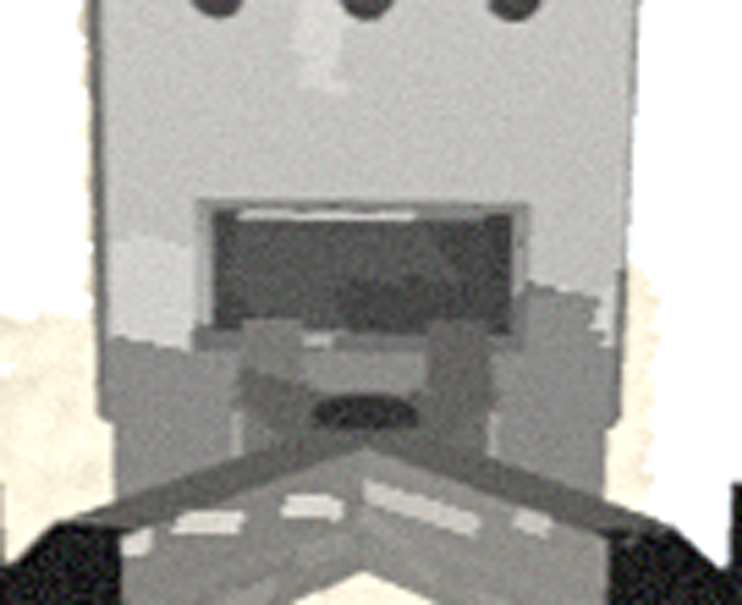

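View pics/sd21b.png

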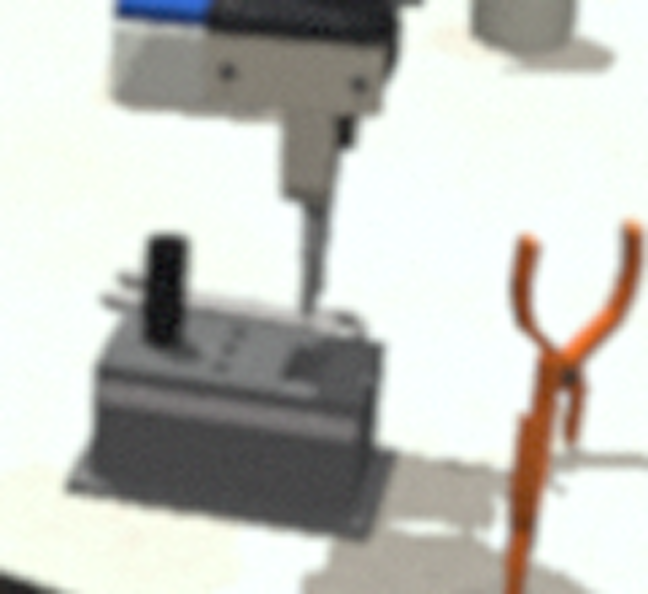

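Run:
```python
from h import *
np.set_printoptions(precision=4,suppress=True)
s=arm.observe();M=R.from_rotvec(s['ee_rot']);P=s['position'];w=load('w21.png')
z=lambda x,y:(255+(x+.5)/5.5-.5,190+(y+.5)/5.5-.5)
zw=P[2]-.0615
n=np.mean([onz(w,*z(*a),zw) for a in[(243,320),(492,320)]],0);yt=np.array([-.968,-.25,0])
c=n+yt*.0035;print('nose ctr',c)
pk=np.mean([onz(w,*z(*a),.066) for a in[(195,202),(530,202),(522,348),(197,348)]],0);print('pocket',pk)
d=pk-c;d[2]=0;print('tool delta',M.inv().apply(d))
```

```text
nose ctr [ 0.4358 -0.2965  0.0993]
pocket [ 0.4347 -0.296   0.066 ]
tool delta [-0.0007  0.001   0.    ]
```

```bash
python3 -m pendant '[{"dp":[-0.0007,0.001,0.002],"rotation":[0,0,0],"fingers":-0.28},{"dp":[-0.0007,0.0004,0.02],"rotation":[0,0,0],"fingers":-0.28},{"dp":[-0.0007,-0.0001,0.035],"rotation":[0,0,0],"fingers":-0.28},{"dp":[-0.0007,-0.0006,0.05],"rotation":[0,0,0],"fingers":-0.28},{"dp":[-0.0007,-0.0011,0.065],"rotation":[0,0,0],"fingers":-0.28},{"dp":[-0.0007,-0.0015,0.076],"rotation":[0,0,0],"fingers":-0.28},{"dp":[-0.0007,-0.0017,0.081],"rotation":[0,0,0],"fingers":-0.28},{"dp":[-0.0007,-0.0017,0.081],"rotation":[0,0,0],"fingers":-0.28}]' 50
python3 - <<'E'
from h import *
st()
E
```

```text
clock: 24.52
position: [0.4335, -0.296, 0.0795]
ee_rot: [2.462, -1.907, -0.031]
force: [0.5, -0.2, -1.3]
width: 0.64
{'clock': 24.525, 'position': [0.4335, -0.296, 0.0795], 'ee_rot': [2.4622, -1.9071, -0.0312], 'force': [0.5491, -0.1765, -1.3329], 'ft_torque': [0.0283, -0.0597, -0.0329], 'width': 0.6396, 'joints': [0.5694, 0.4665, -0.1187, 1.9525, 0.1111, 0.7535, -0.9375]}
```

```bash
python3 -m pendant '[{"dp":[0,0,0.0015],"rotation":[0,0,0],"fingers":-0.3},{"dp":[0,0,0.003],"rotation":[0,0,0],"fingers":-0.3},{"dp":[0,-0.0001,0.005],"rotation":[0,0,0],"fingers":-0.3},{"dp":[0,-0.0001,0.006],"rotation":[0,0,0],"fingers":-0.3},{"dp":[0,-0.0001,0.006],"rotation":[0,0,0],"fingers":-0.3}]' 50
```

```text
clock: 25.15
position: [0.4333, -0.296, 0.0734]
ee_rot: [2.462, -1.907, -0.031]
force: [-1.1, -0.6, -0.7]
width: 0.652
```

```bash
python3 -m pendant '[{"dp":[0,0,0.001],"rotation":[0,0,0],"fingers":-0.3},{"dp":[0,0,0.002],"rotation":[0,0,0],"fingers":-0.3},{"dp":[0,0,0.002],"rotation":[0,0,0],"fingers":-0.3}]' 50
python3 - <<'E'
from h import *
st();a,_=snap('scene','sc22.png');cv2.imwrite('pics/sc22b.png',cv2.resize(cv2.convertScaleAbs(a[120:240,240:380],alpha=1.6),None,fx=5,fy=5,interpolation=cv2.INTER_CUBIC))
E
```

```text
clock: 25.52
position: [0.4334, -0.2962, 0.0716]
ee_rot: [2.462, -1.907, -0.031]
force: [-0.0, -0.9, 0.2]
width: 0.651
{'clock': 25.525, 'position': [0.4334, -0.2962, 0.0716], 'ee_rot': [2.462, -1.9072, -0.0306], 'force': [-0.0065, -0.8751, 0.1546], 'ft_torque': [-0.1314, -0.0821, 0.0222], 'width': 0.6512, 'joints': [0.5684, 0.478, -0.117, 1.9589, 0.1142, 0.7354, -0.9403]}
```

View pics/sc22b.png

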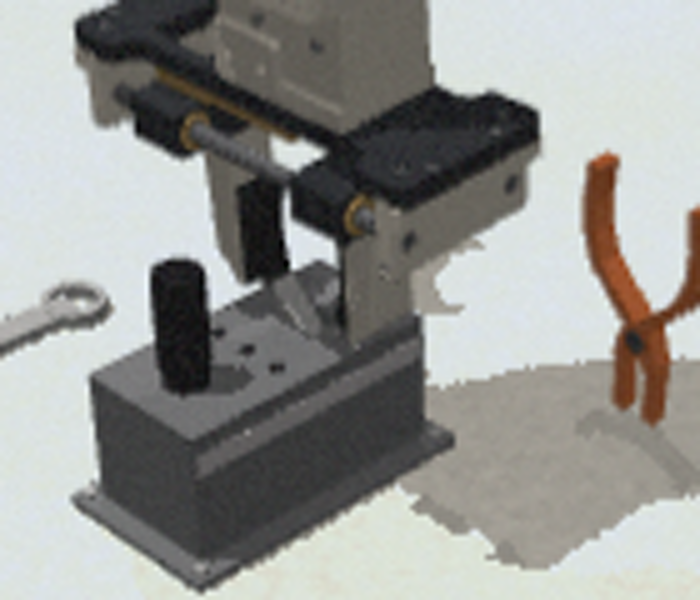

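```bash
python3 -m pendant '[{"dp":[0,0,0],"rotation":[0,0,0],"fingers":-0.34},{"dp":[0,0,0],"rotation":[0,0,0],"fingers":-0.38},{"dp":[0,0,0],"rotation":[0,0,0],"fingers":-0.42},{"dp":[0,0,0],"rotation":[0,0,0],"fingers":-0.5},{"dp":[0,0,0],"rotation":[0,0,0],"fingers":-0.7},{"dp":[0,0,0],"rotation":[0,0,0],"fingers":-1},{"dp":[0,0,0],"rotation":[0,0,0],"fingers":-1},{"dp":[0,0,0],"rotation":[0,0,0],"fingers":-1},{"dp":[0,0,0],"rotation":[0,0,0],"fingers":-1}]' 40
python3 -m pendant '[{"dp":[0,0,-0.01],"rotation":[0,0,0],"fingers":-1},{"dp":[0,0.001,-0.03],"rotation":[0,0,0],"fingers":-1},{"dp":[0,0.002,-0.06],"rotation":[0,0,0],"fingers":-1},{"dp":[0,0.003,-0.1],"rotation":[0,0,0],"fingers":-1},{"dp":[0,0.005,-0.15],"rotation":[0.034,0,0],"fingers":-1},{"dp":[0,0.005,-0.15],"rotation":[0.034,0,0],"fingers":-1},{"dp":[0,0.005,-0.15],"rotation":[0.034,0,0],"fingers":-1}]' 40
python3 - <<'E'
from h import *
st();a,_=snap('wrist','w23.png');cv2.imwrite('pics/w23b.png',cv2.resize(cv2.convertScaleAbs(a[90:300,240:400],alpha=1.6),None,fx=2.8,fy=2.8,interpolation=cv2.INTER_CUBIC))
a,_=snap('scene','sc23.png');cv2.imwrite('pics/sc23b.png',cv2.resize(cv2.convertScaleAbs(a[120:240,240:380],alpha=1.6),None,fx=5,fy=5,interpolation=cv2.INTER_CUBIC))
cv2.imwrite('pics/sc23c.png',cv2.resize(cv2.convertScaleAbs(a[330:430,350:460],alpha=1.5),None,fx=6,fy=6,interpolation=cv2.INTER_CUBIC))
a,_=snap('side','sd23.png');cv2.imwrite('pics/sd23b.png',cv2.resize(cv2.convertScaleAbs(a[180:275,350:470],alpha=1.5),None,fx=5.5,fy=5.5,interpolation=cv2.INTER_CUBIC))
cv2.imwrite('pics/sd23c.png',cv2.resize(cv2.convertScaleAbs(a[262:322,195:265],alpha=1.2),None,fx=10,fy=10,interpolation=cv2.INTER_CUBIC))
E
```

```text
clock: 26.7
position: [0.4334, -0.2962, 0.0716]
ee_rot: [2.462, -1.907, -0.031]
force: [0.1, -0.1, -0.2]
width: 0.998
clock: 27.58
position: [0.4332, -0.296, 0.2218]
ee_rot: [2.483, -1.924, 0.002]
force: [-0.3, 0.9, 0.2]
width: 0.999
{'clock': 27.575, 'position': [0.4332, -0.296, 0.2218], 'ee_rot': [2.4831, -1.9239, 0.0022], 'force': [-0.2621, 0.907, 0.2352], 'ft_torque': [0.0215, 0.0361, 0.0469], 'width': 0.9994, 'joints': [0.606, 0.284, -0.1373, 1.815, 0.0451, 1.0442, -0.8669]}
```

View pics/w23b.png

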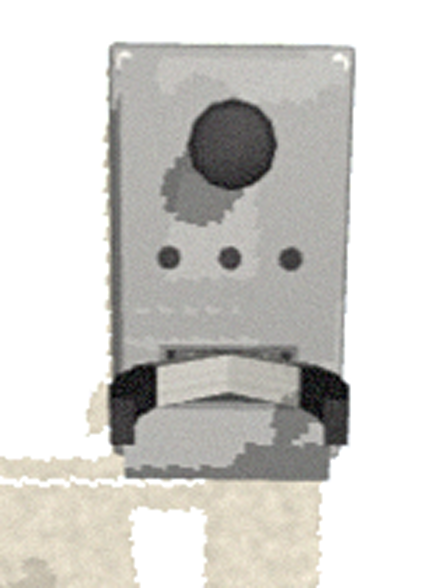

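View pics/sc23b.png

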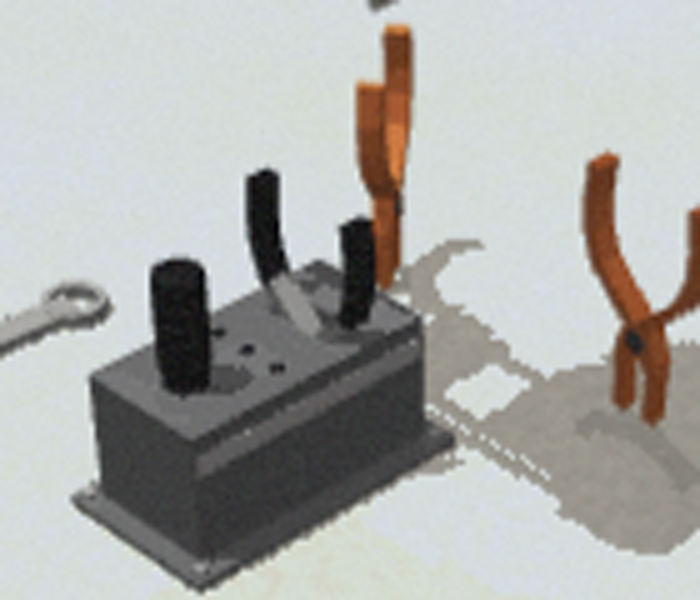

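View pics/sd23b.png

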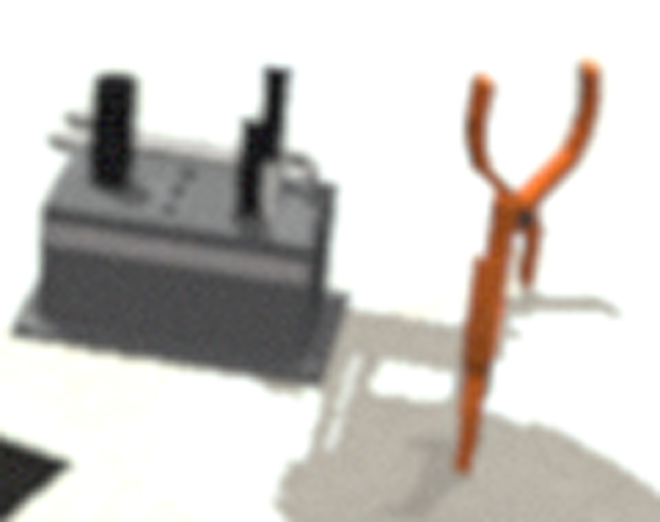

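View pics/sc23c.png

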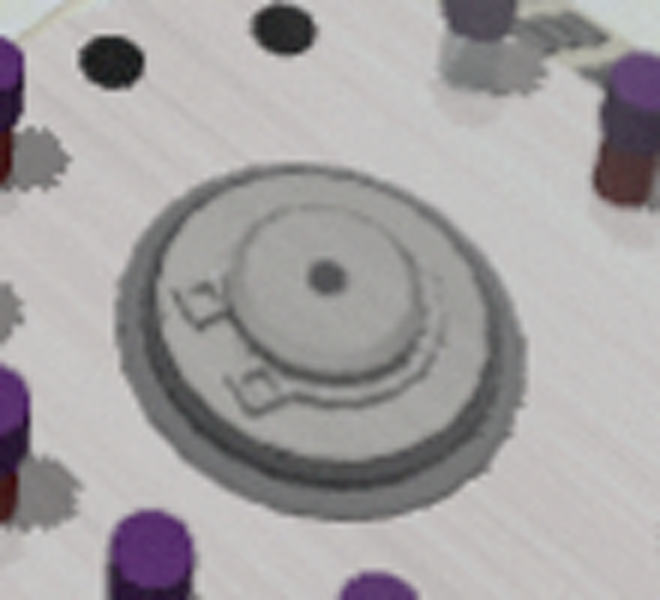

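View pics/sd23c.png

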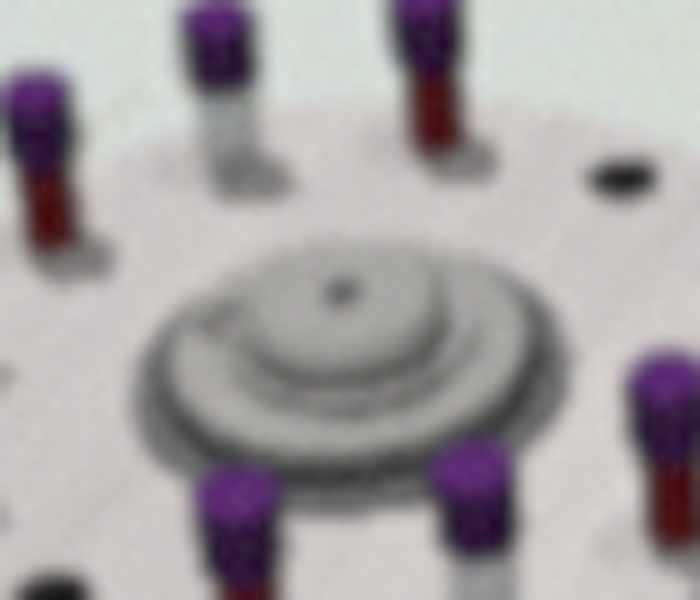

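Pliers stand in the pocket at the same pixels as at the start, and the ring is closed, flat and concentric in the groove. Nothing touches the robot, so I'm handing in.

Run:
```python
from h import *
print(arm.sign_off())
```

```text
the job is handed in; nothing more can be done
None
```

The retaining ring is back in its groove on the spindle and the pliers are standing in their pocket. I handed the job in at about 27.8 s of the 70 s allowed, and it reports no verdict.

**What I did:** I took the black pliers from the rack and put their pins in the ring's lug holes. I spread the arms to about 0.25–0.3 rad, lifted the ring off the mat and lowered it over the spindle without contact. I then pressed the collar to its stop, reading about 13 N, and let the ring close by opening the handles. The pliers went back nose-down and the arm withdrew. The gripper only ever held the pliers.

**Last checks:**
- **Ring:** the lugs lie parallel. Their spacing was 21.8 mm when the ring closed (22 mm is fully closed). A later wrist picture from higher up gave 20.1 mm, a coarser reading that disagrees slightly. The ring centre was about 0.5 mm from the spindle's axis.
- **Flatness:** the ring looks flat on the collar in both fixed views. The far side of the ring is partly hidden, and I judged flatness and collar position by eye only.
- **Pliers:** the handles appear within about a pixel of where they were at the start.
- **Pliers tilt in the grip:** pressing tilted them by about 0.04 rad in the grip. I corrected that before putting them back.
- **Other items:** the screwdriver and spanner look unmoved in the last pictures. I did not measure the jar and tube rack again, but the arm never came near them.

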